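# Square an engine bracket plate on its drilling fixture

### The arm

A 7-joint arm with a two-finger parallel gripper is mounted at the origin on the work surface. World frame = base frame: x ahead of the robot, y to its left, z up, the work surface at z = 0. Lengths are in m, angles in degrees, forces in N, time in s.
With the tool pointing down it reaches from about 0.425 to 0.95 m from the base axis. Payload 16.7 kg.
Tool frame: the origin (TCP) lies at the very end of the fingers, on their centre line; the grasp point (between the pads) lies behind it (env.pinch_z is the z of the grasp point in the tool frame, in m); z points along the fingers, y is the direction in which the jaws open and shut (so a half turn about z gives the same grasp; the last joint's range is limited). The gripper opens to 94 mm and grips with 3 to 60 N. Pads are 16 mm wide; open, the fingers measure 119 mm over their backs; the gripper's body (75 mm by 177 mm) begins 78 mm behind the grasp point.
Start: joints at [56.58, 24.414, 4.234, 92.017, -1.954, 63.644, -3.845], TCP at [0.284, -0.612, 0.173] pointing down, gripper open.
Joint ranges: [-163.25, 163.25], [-28.42, 122.38], [-70.27, 78.77], [12.13, 141.07], [-58.53, 238.53], [9.26, 117.41], [-156.51, 156.51]. Speed limits (degrees/s): [108.29, 108.29, 136.94, 136.94, 172.46, 172.46, 172.46].

### API

Orientations are given as a 3x3 rotation matrix whose columns are the frame's x, y, z axes.
In Python, from plant import env gives the robot as it stands.
- The arm moves only by the tool drive_tool, never from a script. Its argument "steps" is a list of rows, each an object with "offset": the shift along the world's x, y, z in units of 30 mm (1.0 is 30 mm), a list of three; "rotation": the turn, a rotation vector about the world's x, y, z in units of 5 degrees (1.0 is 5 degrees), a list of three; "grip": the opening, from 0 (shut) to 1 (fully open). A call has exactly 8 rows; each row is the pose to reach, as a shift and turn from the pose commanded when the call began; what a row does not reach only later rows make up. A row lasts 1/12 s, in which the tool goes at most 41.7 mm and 7.16 degrees, less where a joint would pass 70% of its speed; a pose out of reach is approached as far as the arm can. A call with a gripper value outside its range is refused whole. The fingers move at their own pace and stop on an object; "force" is the grip in N (left out, the last holds). Time passes only in rows, so rows that repeat a pose let the fingers close, or fill a call up. It gives the time, the measured TCP pose, the force and the opening at its end, in the units of the state.
- env.sense(): the state, without advancing time (a new reading comes with each control period).
- env.grab_frame(name): name is "scene" or "top"; returns a dict with "image" (420x560x3 uint8, red, green, blue), "intrinsics" (3x3 intrinsics, pixels), "pose" (4x4, takes a point from camera to world coordinates). Camera axes: x right, y down, z forward; pixel columns grow to the right and rows downward; lengths in m; the calibration is good to about 2 mm. A picture is of the moment at which its call begins. There is no depth.
- env.close_job(): hands the job in, once; it reports no verdict.
Trained networks look in a picture, given as the dict that the camera call returned (one of the last four; its "shot" number tells which), for a name from the list of things; names that differ only in an ending like _2 or _b are one class to them, and where a whole thing is asked for, a point or a joint stands for the part that bears it (a point fixed in the world has none). Each returns a list of dicts, best first, with "score" (0 to 1); they miss things now and then, are a little off and sometimes report something else, mostly with a low value. They report only what shows in the picture. A call takes as long as a camera call.
- env.spot_in(picture, label): "extent" ([left, top, width, height] in pixels, round what is visible of it).
The state is a dict: "clock": time; "q": joint angles; "joint_velocities": joint speeds; "effort": joint torques, N m; "ee_pos": TCP position; "tcp_rot": TCP orientation; "force": force on the tool from outside, world axes, zero at the start; "ft_torque": the same for the moment, N m; "width": finger opening in m.
Only numpy, scipy, OpenCV 4.12 (cv2) and the standard library are available. Lean on these libraries where they do the work, as an engineer would, in place of code of your own. Each camera call takes 0.05 s, during which the arm holds its last target. There are 200 camera calls.

### The job

The steel bracket plate lies askew on the drilling fixture: keeping it flat on the fixture, first slide it until its notched corner bears on the dowel, then turn it about the dowel by pushing on the opposite corner until its long edge bears on the stop screw, whose setting must be felt. Lean on that corner with about 10 N for half a second so that the plate bears on both dowel and stop screw (never load either beyond about 15 N), then let go and leave it touching both. Do not disturb the piston, the spanner or the socket.

Things in the scene. Friction and masses are not known exactly. Their poses are not given: they have to be found in the camera images.
- fixture: fixed dark steel slab, 270 (its x) x 210 (its y) x 30 mm high. Origin: centre of its underside; z up. The flat top, 30 mm above the bench, carries the dowel, the stop and the plate. The stop is turned like it.
- dowel: fixed round upright steel pin, 12 mm diameter, 20 mm high above the fixture's top, near the fixture's -x side. Origin: on its axis at the fixture's top (its own turn means nothing).
- stop: fixed aluminium block, 18 (x) x 24 (y) x 22 mm high, near the fixture's +y side. Origin: middle of the lower edge of its -y face, at the fixture's top. From that face an 11 mm steel stop screw points to -y, axis 6 mm above the fixture, locked at a setting that is not measured: it stands out 3 to 21 mm. A soft sprung brass tip (under 0.5 N) stands 2 mm ahead of its rigid end.
- plate: loose steel plate, 130 (x) x 80 (y) x 12 mm, 0.35 to 0.7 kg, two 14 mm holes, flat on the fixture; a few N slide it. Origin: centre of its underside. Its (-x,-y) corner has a notch, 14 (x) x 18 (y) mm, inner faces at x=-51, y=-22 mm. Start: turned 0.35 to 0.52 rad clockwise from the fixture, its notch off the dowel by 10 to 38 mm along plate +x, 1 to 6 mm along +y. Home: within 0.1 rad of the fixture's axes, +y long edge on the screw.
- notch_seat (a point): point fixed to the plate, at its underside, at (-57, -28) mm in the plate's frame: where the dowel's axis lies when the dowel touches both faces of the notch.
- push_corner (a point): the plate's corner opposite the notch, at (65, 40) mm in the plate's frame, half-way up (6 mm above its underside). A push towards the plate's -x on the short +x face, 10 to 20 mm from this corner, turns the plate anticlockwise about the dowel; the finger must follow the corner round its arc to the end, as friction holds the face against it.
- piston: loose aluminium piston standing on the bench, 72 mm diameter, 50 mm high, on the +y side of the fixture. Origin: centre of its underside. Leave alone.
- spanner: loose steel spanner lying on the bench, 170 mm long, on the -y side of the fixture. Leave alone.
- socket: loose steel socket (28 mm diameter, 32 mm high) standing on the bench beyond the +y side of the fixture. Origin: centre of its underside. Leave alone.

How it is judged (in metres and radians):
On the way, in this order (a step that is already met when the one before it is completed fails the run):
1. the notch bears on the dowel (over 1 N) while the plate is still askew by more than 0.2 rad (contact force between plate and dowel above 1 N and horizontal distance between notch_seat and dowel below 0.01 m and angle between the x axis of plate and the x axis of fixture, either way round above 0.2 rad), for 0.1 s.
2. pushed within 50 mm of the corner opposite the notch, the plate bears on the stop screw (over 2.5 N) and on the dowel (over 1 N) for 0.3 s (horizontal distance between notch_seat and dowel below 0.0025 m and contact force between plate and stop above 2.5 N and contact force between plate and dowel above 1 N and horizontal distance between the grasp point and push_corner below 0.05 m), for 0.3 s.
At the end, for the whole second after the job is handed in: the plate lies flat and at rest on the fixture, its notch seat within 2.5 mm of the dowel's axis and its long edge still touching the stop screw or its sprung tip (2 mm of play) (horizontal distance between notch_seat and dowel below 0.0025 m and contact force between plate and stop above 0.02 N and angle between plate's own z axis and vertical below 0.04 rad and z of plate in the frame of fixture below 0.032 m and linear speed of plate below 0.01 m/s).
It fails at once if plate and dowel loaded beyond 19 N (contact force between plate and dowel above 19 N).
It fails at once if plate and stop screw loaded beyond 19 N (contact force between plate and stop above 19 N).
It fails at once if plate lifted more than 6 mm off the fixture (z of plate in the frame of fixture above 0.036 m).
It fails at once if a bystander moved more than 15 mm (distance of any of piston, spanner, socket from where it was at the start of the episode above 0.015 m).
It also fails if it takes over 72 s, if anything falls off the work surface, if the arm or the gripper's body presses on something with over 40 N, if the wrist force passes 120 N, or if a joint passes its speed limit or range.

## Working session

There is one attempt and no reset: what is moved stays moved. The work goes in short steps, Python scripts to look and compute and a tool call to move; the robot and the scene stay as the last step left them, time stands still between calls to the robot, and variables do not carry over. Pictures are saved under pics/ and viewed, about 8 in all and at most 12, crops included, and the job is handed in when it is done.

Besides the shell and the picture viewer there is one more tool, called after "Emit:" in YAML: its name, and indented under it one key for each argument. drive_tool: Moves the arm, as the interface text tells. Its arguments: {"type":"object","properties":{"steps":{"type":"array"},"force":{"type":"number"}},"required":["steps"]}

```bash
mkdir -p pics; ls
python3 - <<'E'
from plant import env
import cv2
s=env.sense(); print({k:s[k] for k in('clock','ee_pos','force','width')}, s['tcp_rot'], env.pinch_z)
for n in('top','scene'):
    f=env.grab_frame(n); cv2.imwrite(f'pics/{n}0.png',f['image'][:,:,::-1]); print(n,f['intrinsics'],f['pose'])
    for l in('fixture','dowel','stop','plate','piston','spanner','socket'):
        print(l,[(r['score'],r['extent']) for r in env.spot_in(f,l)[:2]])
E
```

```text
pics
{'clock': 0.0, 'ee_pos': array([ 0.28348003, -0.61207734,  0.17279704]), 'force': array([-0.27043901, -0.27954966,  0.28893087]), 'width': 0.0939777123290677} [[ 9.07379602e-01  4.20311639e-01 -6.20241945e-04]
 [ 4.20312084e-01 -9.07378954e-01  1.08918668e-03]
 [-1.04996650e-04 -1.24900096e-03 -9.99999214e-01]] -0.0188
top [[505.07925508   0.         282.47478024]
 [  0.         505.07925508 209.99157377]
 [  0.           0.           1.        ]] [[-0.00896406 -0.99556489  0.09364937  0.49307697]
 [-0.99990907  0.00986779  0.0091915   0.06198757]
 [-0.01007484 -0.09355846 -0.99556281  1.04792602]
 [ 0.          0.          0.          1.        ]]
fixture [(0.6, [262.6, 143.2, 110.8, 142.0])]
dowel []
stop []
plate [(0.78, [297.0, 170.7, 70.6, 71.1])]
piston [(0.69, [297.7, 173.4, 68.0, 68.2]), (0.6, [203.7, 217.7, 38.0, 37.4])]
spanner [(0.81, [387.5, 152.0, 17.0, 78.5])]
socket []
scene [[502.35228847   0.         284.21998522]
 [  0.         502.35228847 209.65617345]
 [  0.           0.           1.        ]] [[-0.46616873  0.57787529 -0.66988571  1.18427519]
 [ 0.88469064  0.30708845 -0.35074086  0.35472162]
 [ 0.00302969 -0.75614604 -0.6543959   0.61501438]
 [ 0.          0.          0.          1.        ]]
fixture [(0.93, [171.7, 149.4, 178.0, 131.9])]
dowel [(0.42, [279.8, 165.7, 8.2, 15.0])]
stop [(0.75, [284.4, 210.8, 19.6, 19.9])]
plate [(0.62, [210.5, 178.0, 82.5, 44.3])]
piston [(0.66, [353.2, 197.3, 43.7, 47.1])]
spanner [(0.91, [142.6, 171.1, 67.8, 63.9])]
socket [(0.73, [296.4, 273.2, 18.0, 27.8])]
```

Run:
```python
import cv2
a=cv2.imread('pics/top0.png')[120:310,180:430]; b=cv2.imread('pics/scene0.png')[130:320,130:410]
cv2.imwrite('pics/c1.png',cv2.resize(a,None,fx=3,fy=3,interpolation=cv2.INTER_CUBIC))
cv2.imwrite('pics/c2.png',cv2.resize(b,None,fx=2.8,fy=2.8,interpolation=cv2.INTER_CUBIC))
```

```text
(no output)
```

View pics/c1.png

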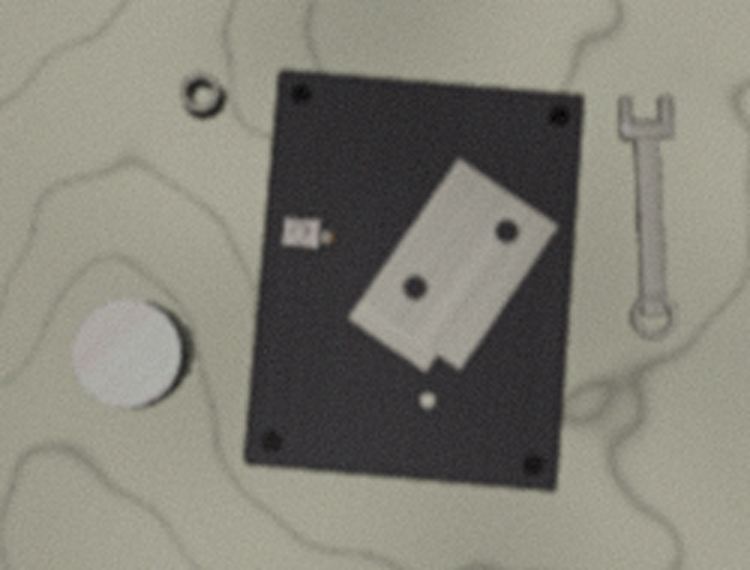

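View pics/c2.png

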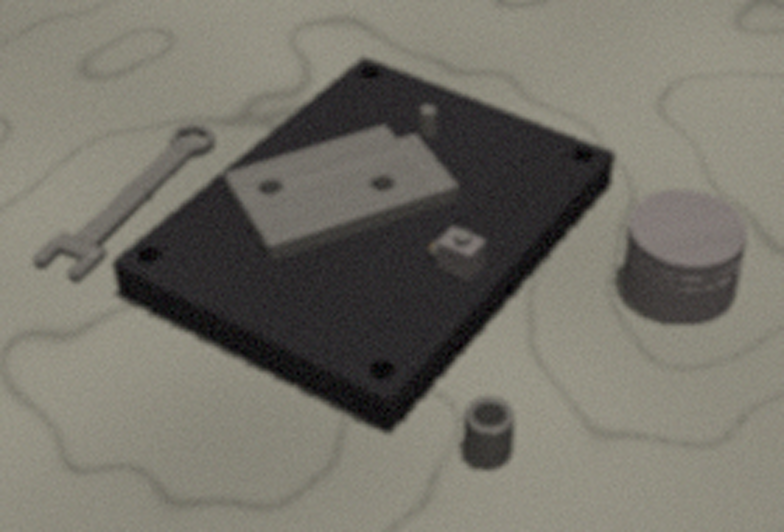

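Both views show the plate turned clockwise. In the c1 crop its push corner is at (460,158), notch inner corner at (438,355), dowel top at (427,400), stop screw tip at (330,237) and fixture corners at (280,70), (583,95), (556,490), (245,462).

```bash
cat > h.py <<'E'
import numpy as np, cv2
from scipy.optimize import least_squares
def w2p(f,P):
    P=np.atleast_2d(P); T=np.array(f['pose']); c=(P-T[:3,3])@T[:3,:3]; u=c@np.array(f['intrinsics']).T
    return u[:,:2]/u[:,2:]
def p2w(f,uv,z):
    uv=np.atleast_2d(uv); T=np.array(f['pose'])
    d=np.c_[uv,np.ones(len(uv))]@np.linalg.inv(f['intrinsics']).T@T[:3,:3].T
    return T[:3,3]+d*((z-T[2,3])/d[:,2])[:,None]
R=lambda a:np.array([[np.cos(a),-np.sin(a)],[np.sin(a),np.cos(a)]])
OUT=np.array([[65,-40],[65,40],[-65,40],[-65,-22],[-51,-22],[-51,-40]])/1e3
def pl(p,q): return np.asarray(p[:2])+np.atleast_2d(q)@R(p[2]).T
def fitplate(f,guess,z=.042,thr=95):
    """fit top-face outline to bright blob in top image"""
    g=cv2.GaussianBlur(cv2.cvtColor(f['image'],cv2.COLOR_RGB2GRAY),(0,0),.7)
    def poly(p): return w2p(f,np.c_[pl(p,OUT),np.full(6,z)])
    m=np.zeros(g.shape,np.uint8); cv2.fillPoly(m,[np.int32(poly(guess).round())],255)
    m=cv2.dilate(m,np.ones((9,9)))
    big=lambda a:cv2.resize(a,None,fx=4,fy=4,interpolation=cv2.INTER_CUBIC)
    b=((big(g)>thr)&(big(m)>127)).astype(np.uint8)
    cs=max(cv2.findContours(b,0,cv2.CHAIN_APPROX_NONE)[0],key=cv2.contourArea)[:,0]
    W=p2w(f,(cs+.5)/4-.5,z)[:,:2]
    def res(p):
        P=pl(p,OUT).astype(np.float32)*1000
        return [cv2.pointPolygonTest(P,tuple(map(float,w*1000)),True) for w in W[::2]]
    r=least_squares(res,guess,x_scale=[.01,.01,.1],loss='soft_l1',diff_step=1e-4)
    return r.x,np.sqrt(np.mean(np.square(res(r.x))))
E
python3 - <<'E'
from plant import env
from h import *
f=env.grab_frame('top'); C=lambda *a:np.array(a)/3.+[180,120]-1/3
F=p2w(f,C([583,95],[280,70],[245,462],[556,490]),.03)[:,:2]  # +x-y,+x+y,-x+y,-x-y
c=F.mean(0); ex=F[0]+F[1]-F[2]-F[3]; af=np.arctan2(ex[1],ex[0])
print('fix',c,af,np.linalg.norm(F-np.roll(F,1,0),axis=1))
D=p2w(f,C([427,400]),.05)[0]; print('dowel',D)
print('stop block top', p2w(f,C([302,233]),.052)[0],'tip',p2w(f,C([330,237]),.036)[0])
P=p2w(f,C([558,228],[460,158],[348,320],[462,370]),.042)[:,:2]
g=[*(P[0]+P[2])/2, np.arctan2(*(P[1]-P[2])[::-1])]
p,e=fitplate(f,g); print('plate',g,p,e,'rel deg',np.degrees(p[2]-af))
ns=pl(p,[-.057,-.028])[0]; print('seat',ns,'seat-dowel in plate',(ns-D[:2])@R(p[2]))
print('corner',pl(p,[.065,.04])); print('mid +x face',pl(p,[.065,0]))
E
```

```text
fix [ 0.58413564 -0.00102663] -0.09385837172091771 [0.26750061 0.20717999 0.26692698 0.20769582]
dowel [ 0.50119865 -0.00579488  0.05      ]
stop block top [0.61204365 0.07520772 0.052     ] tip [0.61105692 0.05662288 0.036     ]
plate [np.float64(0.5847875041067312), np.float64(-0.025155316230600806), np.float64(-0.614985020522353)] [ 0.58612364 -0.02480555 -0.61548496] 0.5189386886617924 rel deg -29.887002112552718
seat [ 0.52341758 -0.01475816] seat-dowel in plate [0.02331661 0.00550974]
corner [[ 0.66228991 -0.02967385]]
mid +x face [[ 0.63919572 -0.06233359]]
```

Emit:
drive_tool:
  steps:
    - {"offset": [0.67, 1.2, 0], "rotation": [0, 0, -0.8], "grip": 1}
    - {"offset": [1.33, 2.4, 0], "rotation": [0, 0, -1.6], "grip": 1}
    - {"offset": [2, 3.6, 0], "rotation": [0, 0, -2.4], "grip": 1}
    - {"offset": [2.66, 4.8, 0], "rotation": [0, 0, -3.2], "grip": 1}
    - {"offset": [3.3, 6, 0], "rotation": [0, 0, -4], "grip": 1}
    - {"offset": [4, 7.2, 0], "rotation": [0, 0, -4.8], "grip": 1}
    - {"offset": [4.65, 8.4, 0], "rotation": [0, 0, -5.6], "grip": 1}
    - {"offset": [5.3, 9.6, 0], "rotation": [0, 0, -6.4], "grip": 1}

```text
clock: 1.52
ee_pos: [0.4434, -0.3226, 0.1738]
tcp_rot: [[0.992, -0.128, 0.001], [-0.128, -0.992, -0.0], [0.001, 0.0, -1.0]]
force: [0.7, -1.0, 0.4]
width: 0.0942
```

Emit:
drive_tool:
  steps:
    - {"offset": [0.67, 1.2, 0], "rotation": [0, 0, -0.8], "grip": 1}
    - {"offset": [1.33, 2.4, 0], "rotation": [0, 0, -1.6], "grip": 1}
    - {"offset": [2, 3.6, 0], "rotation": [0, 0, -2.4], "grip": 1}
    - {"offset": [2.66, 4.8, 0], "rotation": [0, 0, -3.2], "grip": 1}
    - {"offset": [3.3, 6, 0], "rotation": [0, 0, -4], "grip": 1}
    - {"offset": [4, 7.2, 0], "rotation": [0, 0, -4.8], "grip": 1}
    - {"offset": [4.65, 8.4, 0], "rotation": [0, 0, -5.6], "grip": 1}
    - {"offset": [5.3, 9.6, 0], "rotation": [0, 0, -5.6], "grip": 1}

```text
clock: 2.18
ee_pos: [0.6024, -0.0345, 0.1737]
tcp_rot: [[0.815, -0.58, 0.001], [-0.58, -0.815, -0.0], [0.0, -0.0, -1.0]]
force: [0.2, -0.5, 0.1]
width: 0.0941
```

Run:
```python
from plant import env
import numpy as np
s=env.sense();Rt=s['tcp_rot'];print(s['clock'],s['ee_pos'],s['force'],'yang',np.degrees(np.arctan2(Rt[1,1],Rt[0,1])),Rt[:,2],s['q'])
d=np.array([.6024,-.0363])-s['ee_pos'][:2];print(d/.03, (-125.3-np.degrees(np.arctan2(Rt[1,1],Rt[0,1])))/5)
```

```text
2.1833 [ 0.60242376 -0.0344879   0.17372864] [ 0.23129838 -0.50854737  0.06132986] yang -125.43221587533607 [ 5.58597783e-04 -2.28235789e-05 -9.99999844e-01] [   1.01605613   17.88775944   -4.77949925  101.22942755    1.68183835
   60.91968215 -129.78241199]
[-0.00079207 -0.06040335] 0.026443175067214497
```

Emit:
drive_tool:
  steps:
    - {"offset": [0, -0.06, -0.7], "rotation": [0, 0, 0], "grip": 1}
    - {"offset": [0, -0.06, -1.6], "rotation": [0, 0, 0], "grip": 1}
    - {"offset": [0, -0.06, -2.5], "rotation": [0, 0, 0], "grip": 1}
    - {"offset": [0, -0.06, -3.3], "rotation": [0, 0, 0], "grip": 1}
    - {"offset": [0, -0.06, -3.9], "rotation": [0, 0, 0], "grip": 1}
    - {"offset": [0, -0.06, -4.3], "rotation": [0, 0, 0], "grip": 1}
    - {"offset": [0, -0.06, -4.55], "rotation": [0, 0, 0], "grip": 1}
    - {"offset": [0, -0.06, -4.6], "rotation": [0, 0, 0], "grip": 1}

```text
clock: 2.85
ee_pos: [0.6013, -0.0382, 0.0346]
tcp_rot: [[0.818, -0.576, -0.001], [-0.576, -0.818, 0.0], [-0.001, 0.001, -1.0]]
force: [-0.1, 0.4, -0.3]
width: 0.0943
```

Emit:
drive_tool:
  steps:
    - {"offset": [0, 0, 0], "rotation": [0, 0, 0], "grip": 0.95}
    - {"offset": [0, 0, 0], "rotation": [0, 0, 0], "grip": 0.9}
    - {"offset": [0, 0, 0], "rotation": [0, 0, 0], "grip": 0.87}
    - {"offset": [0, 0, 0], "rotation": [0, 0, 0], "grip": 0.85}
    - {"offset": [0, 0, 0], "rotation": [0, 0, 0], "grip": 0.83}
    - {"offset": [0, 0, 0], "rotation": [0, 0, 0], "grip": 0.8}
    - {"offset": [0, 0, 0], "rotation": [0, 0, 0], "grip": 0.75}
    - {"offset": [0, 0, 0], "rotation": [0, 0, 0], "grip": 0.7}
  force: 8

```text
clock: 3.52
ee_pos: [0.6017, -0.0383, 0.0356]
tcp_rot: [[0.818, -0.576, 0.0], [-0.576, -0.818, 0.0], [0.0, -0.0, -1.0]]
force: [0.0, 0.6, -0.1]
width: 0.068
```

Run:
```python
from plant import env
from h import *
s=env.sense();Rt=s['tcp_rot'];print(s['clock'],s['ee_pos'],s['force'],s['width'],'yang',np.degrees(np.arctan2(Rt[1,1],Rt[0,1])))
for n in('top','scene'):
    f=env.grab_frame(n); o=f['image'][140:270,250:390] if n=='top' else f['image'][100:290,130:410]
    cv2.imwrite(f'pics/g_{n}.png',cv2.resize(o[:,:,::-1],None,fx=2.8,fy=2.8,interpolation=cv2.INTER_CUBIC))
```

```text
3.5167 [ 0.60171453 -0.03827382  0.03555651] [ 0.0140709   0.63653861 -0.07019716] 0.06796804640244825 yang -125.14958436176467
```

View pics/g_scene.png

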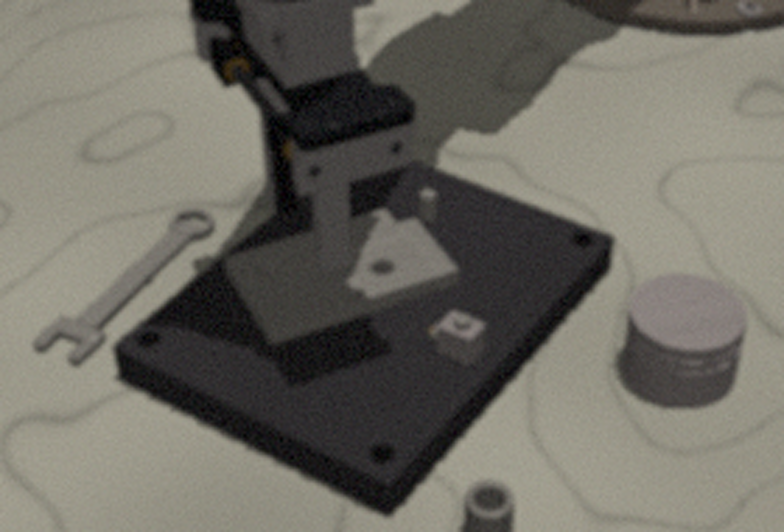

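The near finger's tip shows at about (335,265), apparently over the plate, and the opening (68 mm) is below the plate's 80 mm. I'll check by projecting the model.

Run:
```python
from plant import env
from h import *
s=env.sense();t=s['ee_pos'];y=s['tcp_rot'][:,1]
for n,o in(('scene',(130,100)),('top',(250,140))):
    f=env.grab_frame(n)
    for k in(-.047,-.034,0,.034,.047): print(n,k,((w2p(f,t+k*y)-o)*2.8).round())
    p=[0.58612,-0.0248,-.6155]
    print('plate top',((w2p(f,np.c_[pl(p,OUT),np.full(6,.042)])-o)*2.8).round().tolist())
print(s['width'],s['effort'])
```

```text
scene -0.047 [[341. 320.]]
scene -0.034 [[333. 308.]]
scene 0 [[311. 277.]]
scene 0.034 [[291. 248.]]
scene 0.047 [[283. 237.]]
plate top [[224.0, 256.0], [271.0, 329.0], [459.0, 269.0], [416.0, 216.0], [397.0, 222.0], [386.0, 208.0]]
top -0.047 [[189. 139.]]
top -0.034 [[204. 149.]]
top 0 [[243. 176.]]
top 0.034 [[282. 203.]]
top 0.047 [[297. 213.]]
plate top [[323.0, 154.0], [230.0, 91.0], [128.0, 240.0], [200.0, 289.0], [211.0, 273.0], [232.0, 288.0]]
0.06603276598442448 [ 8.05581658e-03 -8.93936205e+01  5.87747935e-01 -3.63218844e+01
  4.04806249e-02 -6.44549145e-02  1.71686056e-04]
```

View pics/g_top.png

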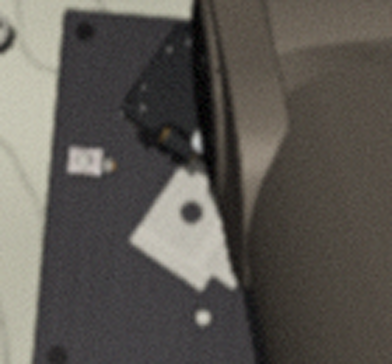

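Run:
```python
from plant import env
from h import *
f=env.grab_frame('scene'); g=f['image'][155:230,200:305,::-1].astype(float)
g=np.clip((cv2.resize(g,None,fx=7,fy=7,interpolation=cv2.INTER_CUBIC)-25)*2.6,0,255).astype(np.uint8)
cv2.imwrite('pics/z1.png',g)
```

```text
(no output)
```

View pics/z1.png

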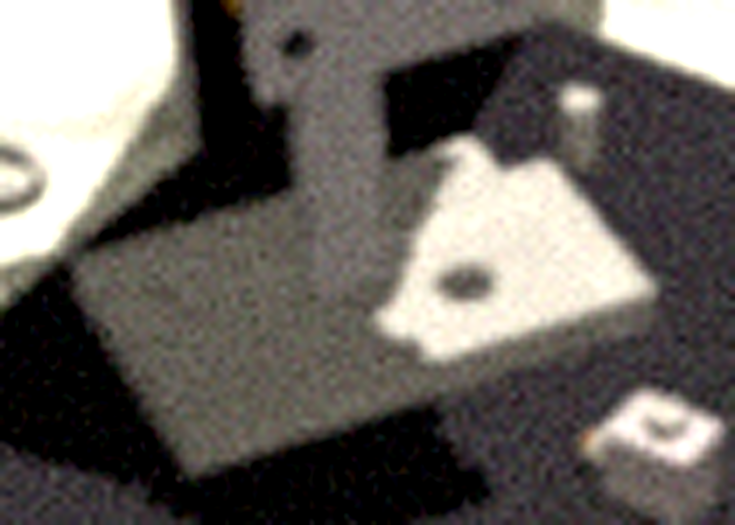

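Run:
```python
from plant import env
from h import *
f=env.grab_frame('scene');s=env.sense();t=s['ee_pos'];y=s['tcp_rot'][:,1];x=s['tcp_rot'][:,0]
for k in (.033,.045):
  for z in (.036,.045,.05,.055,.06,.065,.075):
    q=t-k*y; print(k,z,[((w2p(f,[*(q+a*x)[:2],z])[0]-(200,155))*7).round() for a in(-.008,.008)])
print(p2w(f,[248.6,198],.042),t-.04*y,s['width'])
```

```text
0.033 0.036 [array([369., 372.]), array([311., 391.])]
0.033 0.045 [array([368., 345.]), array([309., 364.])]
0.033 0.05 [array([367., 330.]), array([308., 348.])]
0.033 0.055 [array([366., 314.]), array([307., 333.])]
0.033 0.06 [array([365., 299.]), array([306., 318.])]
0.033 0.065 [array([365., 283.]), array([305., 302.])]
0.033 0.075 [array([363., 252.]), array([303., 270.])]
0.045 0.036 [array([389., 400.]), array([330., 419.])]
0.045 0.045 [array([388., 373.]), array([329., 392.])]
0.045 0.05 [array([387., 358.]), array([328., 377.])]
0.045 0.055 [array([386., 342.]), array([327., 361.])]
0.045 0.06 [array([386., 327.]), array([326., 346.])]
0.045 0.065 [array([385., 311.]), array([325., 330.])]
0.045 0.075 [array([383., 279.]), array([323., 298.])]
[[ 0.59941117 -0.02358761  0.042     ]] [ 0.62469374 -0.00548891  0.03543732] 0.06593887804477797
```

Emit:
drive_tool:
  steps:
    - {"offset": [0, 0, 0.4], "rotation": [0, 0, 0], "grip": 0.7}
    - {"offset": [0, 0, 1], "rotation": [0, 0, 0], "grip": 0.7}
    - {"offset": [0, 0, 2], "rotation": [0, 0, 0], "grip": 0.7}
    - {"offset": [0, 0, 3], "rotation": [0, 0, 0], "grip": 0.7}
    - {"offset": [0, 0, 4], "rotation": [0, 0, 0], "grip": 0.7}
    - {"offset": [0, 0, 5], "rotation": [0, 0, 0], "grip": 0.7}
    - {"offset": [0, 0, 5.5], "rotation": [0, 0, 0], "grip": 0.7}
    - {"offset": [0, 0, 5.5], "rotation": [0, 0, 0], "grip": 0.7}

```text
clock: 4.48
ee_pos: [0.6036, -0.0382, 0.2055]
tcp_rot: [[0.818, -0.576, 0.006], [-0.576, -0.818, 0.0], [0.005, -0.004, -1.0]]
force: [-0.1, 0.1, -0.4]
width: 0.0661
```

Run:
```python
from plant import env
from h import *
f=env.grab_frame('scene');s=env.sense();t=s['ee_pos'];y=s['tcp_rot'][:,1]
print(t,s['width'],s['force'])
im=f['image'][:,:,::-1].copy()
for k in(-.033,.033):
    u=w2p(f,t+k*y)[0]; print(u); 
    im[int(round(u[1])),int(round(u[0]))]=(0,0,255)
c=w2p(f,t)[0].astype(int)
g=im[c[1]-65:c[1]+50,c[0]-70:c[0]+70].astype(float)
cv2.imwrite('pics/z2.png',np.clip((cv2.resize(g,None,fx=5,fy=5,interpolation=cv2.INTER_NEAREST)-20)*2,0,255).astype(np.uint8))
```

```text
[ 0.60265443 -0.03826462  0.20311226] 0.06592626303969404 [-0.2049408   0.45899728 -0.21536431]
[243.51757963 127.88100833]
[227.31746175 108.76427586]
```

View pics/z2.png

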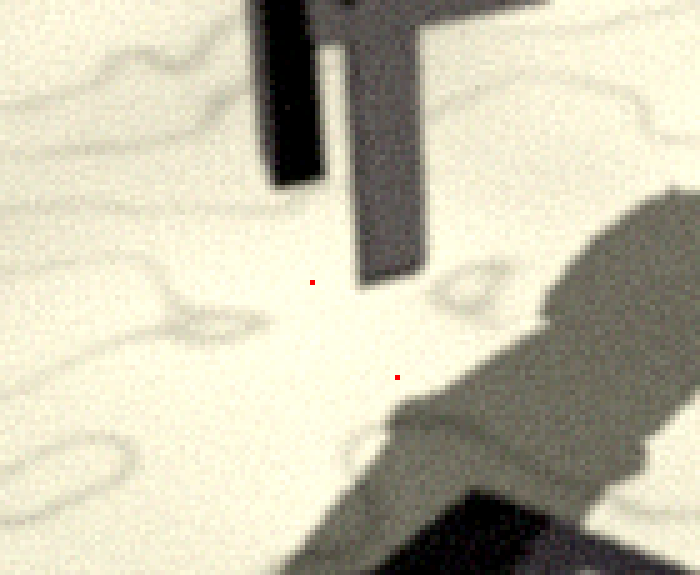

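Both fingertips appear about 20 px above their projected positions (dots at (398,377) and (312,282); tips at (390,275) and (300,183)). The fingertips may retract when open, so I'll shut the gripper and compare.

Emit:
drive_tool:
  steps:
    - {"offset": [0, 0, 0], "rotation": [0, 0, 0], "grip": 0}
    - {"offset": [0, 0, 0], "rotation": [0, 0, 0], "grip": 0}
    - {"offset": [0, 0, 0], "rotation": [0, 0, 0], "grip": 0}
    - {"offset": [0, 0, 0], "rotation": [0, 0, 0], "grip": 0}
    - {"offset": [0, 0, 0], "rotation": [0, 0, 0], "grip": 0}
    - {"offset": [0, 0, 0], "rotation": [0, 0, 0], "grip": 0}
    - {"offset": [0, 0, 0], "rotation": [0, 0, 0], "grip": 0}
    - {"offset": [0, 0, 0], "rotation": [0, 0, 0], "grip": 0}

```text
clock: 5.2
ee_pos: [0.6017, -0.0383, 0.2004]
tcp_rot: [[0.818, -0.576, -0.0], [-0.576, -0.818, -0.0], [-0.0, 0.0, -1.0]]
force: [1.1, 0.6, 0.6]
width: 0.0159
```

Run:
```python
from plant import env
from h import *
f=env.grab_frame('scene');s=env.sense();t=s['ee_pos'];y=s['tcp_rot'][:,1]
print(t,s['width'],s['force'],s['clock'])
im=f['image'][:,:,::-1].copy()
u=w2p(f,t)[0];im[int(round(u[1])),int(round(u[0]))]=(0,0,255);c=u.astype(int);print(u)
g=im[max(c[1]-65,0):c[1]+50,c[0]-50:c[0]+50].astype(float)
g=np.clip((cv2.resize(g,None,fx=4,fy=4,interpolation=cv2.INTER_NEAREST)-20)*2,0,255).astype(np.uint8)
f=env.grab_frame('top'); u=w2p(f,t)[0]; print('top',u); h=f['image'][:,:,::-1].copy();h[int(round(u[1])),int(round(u[0]))]=(0,0,255)
h=cv2.resize(h[80:310,180:430],(400,368)); 
H=max(g.shape[0],368);o=np.zeros((H,800,3),np.uint8);o[:g.shape[0],:400]=g;o[:368,400:]=h
cv2.imwrite('pics/z3.png',o)
```

```text
[ 0.60168145 -0.03823513  0.2004085 ] 0.011852977194599266 [ 0.42076579 -0.09622115  1.24097471] 5.25
[235.6356053  119.26923048]
top [346.29230709 192.3350396 ]
```

View pics/z3.png

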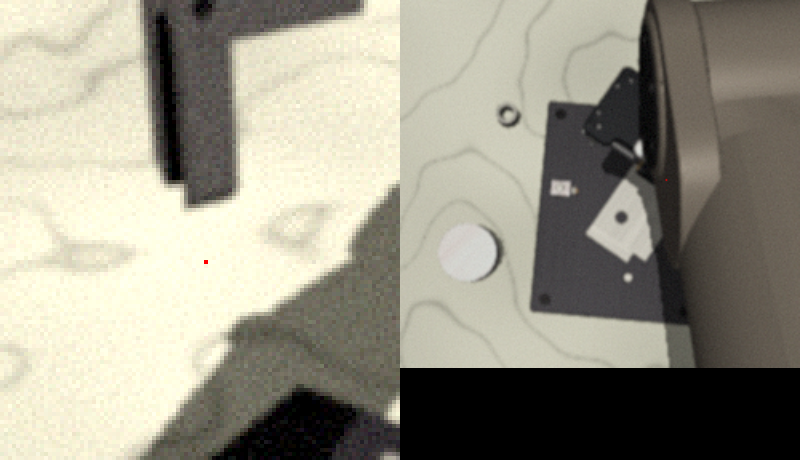

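The shut fingertips are also about 17 px above the reported TCP (tip at about (200,195), dot at (206,261)), so the offset is constant. I'll find the height by touch on a free part of the fixture.

Emit:
drive_tool:
  steps:
    - {"offset": [0.6, 0.4, 0], "rotation": [0, 0, 0], "grip": 0}
    - {"offset": [1.2, 0.9, 0], "rotation": [0, 0, 0], "grip": 0}
    - {"offset": [2, 1.5, -0.7], "rotation": [0, 0, 0], "grip": 0}
    - {"offset": [2.66, 1.94, -1.5], "rotation": [0, 0, 0], "grip": 0}
    - {"offset": [2.66, 1.94, -2.5], "rotation": [0, 0, 0], "grip": 0}
    - {"offset": [2.66, 1.94, -3.5], "rotation": [0, 0, 0], "grip": 0}
    - {"offset": [2.66, 1.94, -4.2], "rotation": [0, 0, 0], "grip": 0}
    - {"offset": [2.66, 1.94, -4.4], "rotation": [0, 0, 0], "grip": 0}

```text
clock: 5.97
ee_pos: [0.6793, 0.0199, 0.0645]
tcp_rot: [[0.818, -0.575, -0.005], [-0.575, -0.818, -0.0], [-0.004, 0.003, -1.0]]
force: [-1.1, -0.6, -0.5]
width: 0.0003
```

Run:
```python
from plant import env
from h import *
f=env.grab_frame('scene');s=env.sense();t=s['ee_pos']
print(t,s['width'],s['force'],s['clock'])
im=f['image'][:,:,::-1].copy()
u=w2p(f,t)[0];im[int(round(u[1])),int(round(u[0]))]=(0,0,255);c=u.astype(int);print(u,c-(50,70))
g=im[c[1]-70:c[1]+40,c[0]-50:c[0]+70].astype(float)
cv2.imwrite('pics/z4.png',np.clip((cv2.resize(g,None,fx=5,fy=5,interpolation=cv2.INTER_NEAREST)-20)*2.2,0,255).astype(np.uint8))
```

```text
[0.67977094 0.0198571  0.06544318] 0.0005553893901090075 [-0.4886549  -0.23129552 -0.26286348] 6.0167
[245.55504765 222.71194845] [195 152]
```

View pics/z4.png

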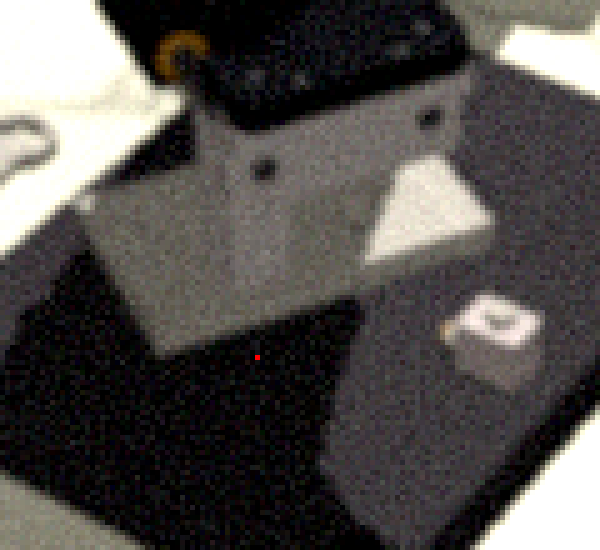

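Emit:
drive_tool:
  steps:
    - {"offset": [0, 0, -0.2], "rotation": [0, 0, 0], "grip": 0}
    - {"offset": [0, 0, -0.4], "rotation": [0, 0, 0], "grip": 0}
    - {"offset": [0, 0, -0.6], "rotation": [0, 0, 0], "grip": 0}
    - {"offset": [0, 0, -0.8], "rotation": [0, 0, 0], "grip": 0}
    - {"offset": [0, 0, -1], "rotation": [0, 0, 0], "grip": 0}
    - {"offset": [0, 0, -1.15], "rotation": [0, 0, 0], "grip": 0}
    - {"offset": [0, 0, -1.15], "rotation": [0, 0, 0], "grip": 0}
    - {"offset": [0, 0, -1.15], "rotation": [0, 0, 0], "grip": 0}

```text
clock: 6.68
ee_pos: [0.6814, 0.02, 0.0338]
tcp_rot: [[0.818, -0.576, -0.0], [-0.576, -0.818, 0.0], [-0.0, 0.0, -1.0]]
force: [0.4, 0.4, 0.2]
width: 0.0007
```

Emit:
drive_tool:
  steps:
    - {"offset": [0, 0, -0.02], "rotation": [0, 0, 0], "grip": 0}
    - {"offset": [0, 0, -0.04], "rotation": [0, 0, 0], "grip": 0}
    - {"offset": [0, 0, -0.06], "rotation": [0, 0, 0], "grip": 0}
    - {"offset": [0, 0, -0.08], "rotation": [0, 0, 0], "grip": 0}
    - {"offset": [0, 0, -0.1], "rotation": [0, 0, 0], "grip": 0}
    - {"offset": [0, 0, -0.12], "rotation": [0, 0, 0], "grip": 0}
    - {"offset": [0, 0, -0.14], "rotation": [0, 0, 0], "grip": 0}
    - {"offset": [0, 0, -0.15], "rotation": [0, 0, 0], "grip": 0}

```text
clock: 7.35
ee_pos: [0.6815, 0.02, 0.0294]
tcp_rot: [[0.818, -0.576, 0.0], [-0.576, -0.818, 0.0], [-0.0, -0.0, -1.0]]
force: [-0.2, -1.0, 0.1]
width: 0.0008
```

Emit:
drive_tool:
  steps:
    - {"offset": [0, 0, -0.02], "rotation": [0, 0, 0], "grip": 0}
    - {"offset": [0, 0, -0.04], "rotation": [0, 0, 0], "grip": 0}
    - {"offset": [0, 0, -0.06], "rotation": [0, 0, 0], "grip": 0}
    - {"offset": [0, 0, -0.08], "rotation": [0, 0, 0], "grip": 0}
    - {"offset": [0, 0, -0.1], "rotation": [0, 0, 0], "grip": 0}
    - {"offset": [0, 0, -0.12], "rotation": [0, 0, 0], "grip": 0}
    - {"offset": [0, 0, -0.14], "rotation": [0, 0, 0], "grip": 0}
    - {"offset": [0, 0, -0.15], "rotation": [0, 0, 0], "grip": 0}

```text
clock: 8.02
ee_pos: [0.6815, 0.0199, 0.0249]
tcp_rot: [[0.818, -0.576, -0.0], [-0.576, -0.818, 0.0], [-0.0, -0.0, -1.0]]
force: [0.4, -0.0, -0.3]
width: 0.0002
```

No contact at a reported 25 mm, so the reported z is indeed too low. I'll continue down.

Emit:
drive_tool:
  steps:
    - {"offset": [0, 0, -0.03], "rotation": [0, 0, 0], "grip": 0}
    - {"offset": [0, 0, -0.06], "rotation": [0, 0, 0], "grip": 0}
    - {"offset": [0, 0, -0.1], "rotation": [0, 0, 0], "grip": 0}
    - {"offset": [0, 0, -0.14], "rotation": [0, 0, 0], "grip": 0}
    - {"offset": [0, 0, -0.17], "rotation": [0, 0, 0], "grip": 0}
    - {"offset": [0, 0, -0.2], "rotation": [0, 0, 0], "grip": 0}
    - {"offset": [0, 0, -0.22], "rotation": [0, 0, 0], "grip": 0}
    - {"offset": [0, 0, -0.25], "rotation": [0, 0, 0], "grip": 0}

```text
clock: 8.68
ee_pos: [0.6815, 0.0199, 0.0174]
tcp_rot: [[0.818, -0.576, 0.0], [-0.576, -0.818, 0.0], [0.0, -0.0, -1.0]]
force: [-0.1, 1.0, -1.0]
width: 0.0002
```

Emit:
drive_tool:
  steps:
    - {"offset": [0, 0, -0.03], "rotation": [0, 0, 0], "grip": 0}
    - {"offset": [0, 0, -0.06], "rotation": [0, 0, 0], "grip": 0}
    - {"offset": [0, 0, -0.1], "rotation": [0, 0, 0], "grip": 0}
    - {"offset": [0, 0, -0.14], "rotation": [0, 0, 0], "grip": 0}
    - {"offset": [0, 0, -0.17], "rotation": [0, 0, 0], "grip": 0}
    - {"offset": [0, 0, -0.2], "rotation": [0, 0, 0], "grip": 0}
    - {"offset": [0, 0, -0.22], "rotation": [0, 0, 0], "grip": 0}
    - {"offset": [0, 0, -0.25], "rotation": [0, 0, 0], "grip": 0}

```text
clock: 9.35
ee_pos: [0.6815, 0.02, 0.0099]
tcp_rot: [[0.818, -0.576, 0.0], [-0.576, -0.818, 0.0], [0.0, -0.0, -1.0]]
force: [-0.1, -0.0, 0.0]
width: 0.0006
```

Run:
```python
from plant import env
from h import *
f=env.grab_frame('scene');s=env.sense();t=s['ee_pos']
print(t,s['force'],s['clock'])
im=f['image'][:,:,::-1].copy()
u=w2p(f,t)[0];im[int(round(u[1])),int(round(u[0]))]=(0,0,255)
for z in (.03,.04,.05): print(z,w2p(f,[t[0],t[1],z]))
c=u.astype(int);print(u,c-(50,70))
g=im[c[1]-70:c[1]+40,c[0]-50:c[0]+70].astype(float)
cv2.imwrite('pics/z5.png',np.clip((cv2.resize(g,None,fx=5,fy=5,interpolation=cv2.INTER_NEAREST)-15)*3,0,255).astype(np.uint8))
```

```text
[0.68140234 0.0199312  0.00974063] [-0.62273758 -0.73905914 -0.82920401] 9.4
0.03 [[246.09317154 239.02970616]]
0.04 [[245.81110256 234.68779834]]
0.05 [[245.52455355 230.27692923]]
[246.65131895 247.62130868] [196 177]
```

View pics/z5.png

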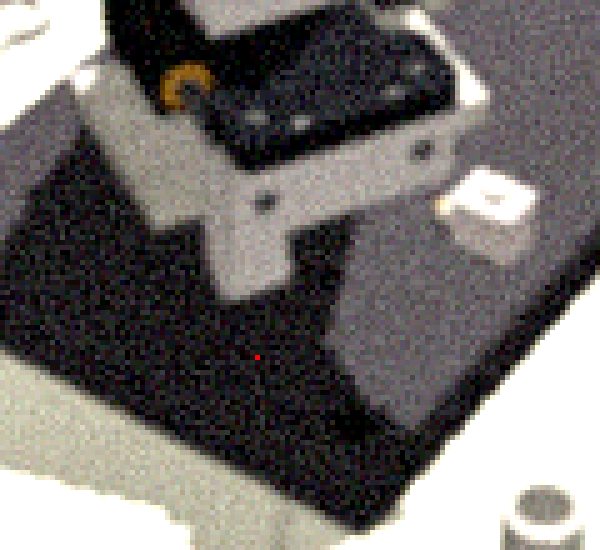

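The tip's near edge at (262,293) is about 16 px above the prediction, consistent with a pure height offset of about 37 mm (true tip z ≈ 47 mm). I'll feel for the surface.

Emit:
drive_tool:
  steps:
    - {"offset": [0, 0, -0.06], "rotation": [0, 0, 0], "grip": 0}
    - {"offset": [0, 0, -0.12], "rotation": [0, 0, 0], "grip": 0}
    - {"offset": [0, 0, -0.18], "rotation": [0, 0, 0], "grip": 0}
    - {"offset": [0, 0, -0.24], "rotation": [0, 0, 0], "grip": 0}
    - {"offset": [0, 0, -0.28], "rotation": [0, 0, 0], "grip": 0}
    - {"offset": [0, 0, -0.32], "rotation": [0, 0, 0], "grip": 0}
    - {"offset": [0, 0, -0.34], "rotation": [0, 0, 0], "grip": 0}
    - {"offset": [0, 0, -0.34], "rotation": [0, 0, 0], "grip": 0}

```text
clock: 10.07
ee_pos: [0.6814, 0.02, -0.0004]
tcp_rot: [[0.818, -0.576, -0.0], [-0.576, -0.818, 0.0], [-0.0, 0.0, -1.0]]
force: [-0.6, 0.0, 0.4]
width: 0.0004
```

Emit:
drive_tool:
  steps:
    - {"offset": [0, 0, -0.02], "rotation": [0, 0, 0], "grip": 0}
    - {"offset": [0, 0, -0.03], "rotation": [0, 0, 0], "grip": 0}
    - {"offset": [0, 0, -0.05], "rotation": [0, 0, 0], "grip": 0}
    - {"offset": [0, 0, -0.07], "rotation": [0, 0, 0], "grip": 0}
    - {"offset": [0, 0, -0.09], "rotation": [0, 0, 0], "grip": 0}
    - {"offset": [0, 0, -0.1], "rotation": [0, 0, 0], "grip": 0}
    - {"offset": [0, 0, -0.1], "rotation": [0, 0, 0], "grip": 0}
    - {"offset": [0, 0, -0.1], "rotation": [0, 0, 0], "grip": 0}

```text
clock: 10.73
ee_pos: [0.6817, 0.02, -0.0018]
tcp_rot: [[0.818, -0.576, 0.001], [-0.576, -0.818, 0.0], [0.0, -0.0, -1.0]]
force: [-6.4, -1.6, 20.2]
width: 0.0007
```

Emit:
drive_tool:
  steps:
    - {"offset": [0, 0, -0.02], "rotation": [0, 0, 0], "grip": 0}
    - {"offset": [0, 0, -0.03], "rotation": [0, 0, 0], "grip": 0}
    - {"offset": [0, 0, -0.05], "rotation": [0, 0, 0], "grip": 0}
    - {"offset": [0, 0, -0.07], "rotation": [0, 0, 0], "grip": 0}
    - {"offset": [0, 0, -0.09], "rotation": [0, 0, 0], "grip": 0}
    - {"offset": [0, 0, -0.1], "rotation": [0, 0, 0], "grip": 0}
    - {"offset": [0, 0, -0.1], "rotation": [0, 0, 0], "grip": 0}
    - {"offset": [0, 0, -0.1], "rotation": [0, 0, 0], "grip": 0}

```text
clock: 11.4
ee_pos: [0.6819, 0.0199, -0.0021]
tcp_rot: [[0.817, -0.576, 0.001], [-0.576, -0.817, -0.0], [0.001, -0.001, -1.0]]
force: [-23.4, -2.0, 57.5]
width: 0.0006
```

Contact is felt at a reported z of about -1.3 mm, so the true height is the reported value plus 31 mm. I'll back off and return to the plate, opening the gripper.

Emit:
drive_tool:
  steps:
    - {"offset": [0, 0, 0.5], "rotation": [0, 0, 0], "grip": 0.2}
    - {"offset": [0, 0, 1.4], "rotation": [0, 0, 0], "grip": 0.5}
    - {"offset": [0, 0, 2.2], "rotation": [0, 0, 0], "grip": 1}
    - {"offset": [-0.8, -0.6, 2.2], "rotation": [0, 0, 0], "grip": 1}
    - {"offset": [-1.7, -1.2, 2.2], "rotation": [0, 0, 0], "grip": 1}
    - {"offset": [-2.3, -1.65, 2.2], "rotation": [0, 0, 0], "grip": 1}
    - {"offset": [-2.57, -1.85, 2.2], "rotation": [0, 0, 0], "grip": 1}
    - {"offset": [-2.57, -1.85, 2.2], "rotation": [0, 0, 0], "grip": 1}

```text
clock: 12.07
ee_pos: [0.6031, -0.0374, 0.0601]
tcp_rot: [[0.816, -0.578, -0.0], [-0.578, -0.816, -0.001], [0.0, 0.001, -1.0]]
force: [1.3, -0.3, -0.1]
width: 0.0505
```

Emit:
drive_tool:
  steps:
    - {"offset": [0, 0, -0.3], "rotation": [0, 0, 0], "grip": 1}
    - {"offset": [0, 0, -0.7], "rotation": [0, 0, 0], "grip": 1}
    - {"offset": [0, 0, -1.1], "rotation": [0, 0, 0], "grip": 1}
    - {"offset": [0, 0, -1.4], "rotation": [0, 0, 0], "grip": 1}
    - {"offset": [0, 0, -1.5], "rotation": [0, 0, 0], "grip": 1}
    - {"offset": [0, 0, -1.6], "rotation": [0, 0, 0], "grip": 1}
    - {"offset": [0, 0, -1.68], "rotation": [0, 0, 0], "grip": 1}
    - {"offset": [0, 0, -1.7], "rotation": [0, 0, 0], "grip": 1}

```text
clock: 12.73
ee_pos: [0.6044, -0.0355, 0.0084]
tcp_rot: [[0.818, -0.576, -0.0], [-0.576, -0.818, 0.0], [-0.0, 0.0, -1.0]]
force: [0.3, 0.5, -0.2]
width: 0.0936
```

Emit:
drive_tool:
  steps:
    - {"offset": [0, 0, -0.03], "rotation": [0, 0, 0], "grip": 1}
    - {"offset": [0, 0, -0.07], "rotation": [0, 0, 0], "grip": 1}
    - {"offset": [0, 0, -0.11], "rotation": [0, 0, 0], "grip": 1}
    - {"offset": [0, 0, -0.15], "rotation": [0, 0, 0], "grip": 1}
    - {"offset": [0, 0, -0.17], "rotation": [0, 0, 0], "grip": 1}
    - {"offset": [0, 0, -0.17], "rotation": [0, 0, 0], "grip": 1}
    - {"offset": [0, 0, -0.17], "rotation": [0, 0, 0], "grip": 1}
    - {"offset": [0, 0, -0.17], "rotation": [0, 0, 0], "grip": 1}

```text
clock: 13.4
ee_pos: [0.6044, -0.0356, 0.0037]
tcp_rot: [[0.818, -0.576, 0.0], [-0.576, -0.818, 0.0], [0.0, -0.0, -1.0]]
force: [-0.8, 0.3, -0.0]
width: 0.0942
```

Emit:
drive_tool:
  steps:
    - {"offset": [0, 0, 0], "rotation": [0, 0, 0], "grip": 0.94}
    - {"offset": [0, 0, 0], "rotation": [0, 0, 0], "grip": 0.9}
    - {"offset": [0, 0, 0], "rotation": [0, 0, 0], "grip": 0.87}
    - {"offset": [0, 0, 0], "rotation": [0, 0, 0], "grip": 0.85}
    - {"offset": [0, 0, 0], "rotation": [0, 0, 0], "grip": 0.83}
    - {"offset": [0, 0, 0], "rotation": [0, 0, 0], "grip": 0.8}
    - {"offset": [0, 0, 0], "rotation": [0, 0, 0], "grip": 0.75}
    - {"offset": [0, 0, 0], "rotation": [0, 0, 0], "grip": 0.7}
  force: 8

```text
clock: 14.07
ee_pos: [0.6039, -0.0365, 0.0037]
tcp_rot: [[0.817, -0.576, -0.001], [-0.576, -0.817, -0.001], [-0.0, 0.001, -1.0]]
force: [-2.8, -3.9, 2.4]
width: 0.0797
```

```bash
cat > st.py <<'E'
from plant import env
import numpy as np
s=env.sense();a=s['tcp_rot']
ya=np.degrees(np.arctan2(a[1,1],a[0,1]))+90
print('t',s['clock'],'pos',s['ee_pos'].round(4),'F',s['force'].round(2),'w',round(s['width'],4),'plateaxis',round(ya,2))
E
python3 st.py
```

```text
t 14.0667 pos [ 0.6039 -0.0365  0.0037] F [-2.85 -3.89  2.44] w 0.0797 plateaxis -35.18
```

The plate is gripped (79.7 mm). I'll slide it most of the way along plate -x, then feel for the dowel.

Emit:
drive_tool:
  steps:
    - {"offset": [-0.05, 0.02, 0], "rotation": [0, 0, 0], "grip": 0.7}
    - {"offset": [-0.12, 0.06, 0], "rotation": [0, 0, 0], "grip": 0.7}
    - {"offset": [-0.2, 0.1, 0], "rotation": [0, 0, 0], "grip": 0.7}
    - {"offset": [-0.3, 0.14, 0], "rotation": [0, 0, 0], "grip": 0.7}
    - {"offset": [-0.4, 0.18, 0], "rotation": [0, 0, 0], "grip": 0.7}
    - {"offset": [-0.48, 0.22, 0], "rotation": [0, 0, 0], "grip": 0.7}
    - {"offset": [-0.53, 0.24, 0], "rotation": [0, 0, 0], "grip": 0.7}
    - {"offset": [-0.55, 0.25, 0], "rotation": [0, 0, 0], "grip": 0.7}

```text
clock: 14.73
ee_pos: [0.5876, -0.0278, 0.0037]
tcp_rot: [[0.818, -0.576, 0.0], [-0.576, -0.818, 0.0], [-0.0, -0.0, -1.0]]
force: [2.5, -1.7, -2.4]
width: 0.0799
```

```bash
python3 st.py
python3 - <<'E'
from plant import env
from h import *
f=env.grab_frame('top')
o=cv2.resize(f['image'][180:270,270:380,::-1],None,fx=5,fy=5,interpolation=cv2.INTER_CUBIC)
f2=env.grab_frame('scene'); g=cv2.resize(f2['image'][140:230,200:310,::-1],None,fx=5,fy=5,interpolation=cv2.INTER_CUBIC)
np.save('f_top.npy',f['image'])
cv2.imwrite('pics/n1.png',np.clip(1.5*cv2.resize(np.hstack([o,g]),(800,327)),0,255).astype(np.uint8))
E
```

```text
t 14.7333 pos [ 0.5876 -0.0278  0.0037] F [ 2.54 -1.69 -2.41] w 0.0799 plateaxis -35.14
```

View pics/n1.png

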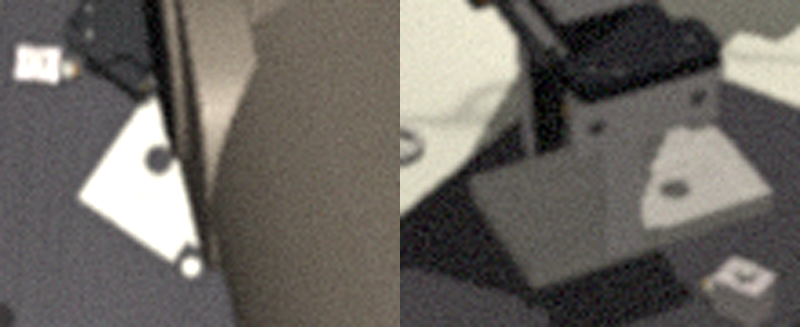

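The plate moves with the gripper (drag about 3 N). The dowel is at (190,265) in the left half, just outside the notch corner. I'll approach it in small steps.

Emit:
drive_tool:
  steps:
    - {"offset": [-0.02, 0.01, 0], "rotation": [0, 0, 0], "grip": 0.7}
    - {"offset": [-0.04, 0.02, 0], "rotation": [0, 0, 0], "grip": 0.7}
    - {"offset": [-0.06, 0.03, 0], "rotation": [0, 0, 0], "grip": 0.7}
    - {"offset": [-0.08, 0.04, 0], "rotation": [0, 0, 0], "grip": 0.7}
    - {"offset": [-0.1, 0.05, 0], "rotation": [0, 0, 0], "grip": 0.7}
    - {"offset": [-0.11, 0.05, 0], "rotation": [0, 0, 0], "grip": 0.7}
    - {"offset": [-0.12, 0.05, 0], "rotation": [0, 0, 0], "grip": 0.7}
    - {"offset": [-0.12, 0.05, 0], "rotation": [0, 0, 0], "grip": 0.7}

```text
clock: 15.5
ee_pos: [0.5843, -0.0264, 0.0037]
tcp_rot: [[0.818, -0.576, 0.0], [-0.576, -0.818, 0.0], [0.0, -0.0, -1.0]]
force: [1.9, -0.3, -1.2]
width: 0.08
```

```bash
cat > st2.py <<'E'
from plant import env
import numpy as np,time
s=env.sense();a=s['tcp_rot']
F=[s['force']]
for i in range(3): env.grab_frame('top'); F.append(env.sense()['force'])
F=np.mean(F,0);s=env.sense();a=s['tcp_rot'];x=a[:,0];y=-a[:,1]
print('t',s['clock'],'pos',s['ee_pos'].round(4),'F',F.round(2),'Fplate x,y',(F@x).round(2),(F@y).round(2),'w',round(s['width'],4),'ang',np.degrees(np.arctan2(x[1],x[0])).round(2))
E
python3 st2.py
```

```text
t 15.65 pos [ 0.5843 -0.0264  0.0037] F [ 2.4  -0.34 -0.79] Fplate x,y 2.16 1.1 w 0.0797 ang -35.14
```

Emit:
drive_tool:
  steps:
    - {"offset": [-0.01, 0.007, 0], "rotation": [0, 0, 0], "grip": 0.7}
    - {"offset": [-0.02, 0.014, 0], "rotation": [0, 0, 0], "grip": 0.7}
    - {"offset": [-0.03, 0.021, 0], "rotation": [0, 0, 0], "grip": 0.7}
    - {"offset": [-0.04, 0.028, 0], "rotation": [0, 0, 0], "grip": 0.7}
    - {"offset": [-0.04, 0.028, 0], "rotation": [0, 0, 0], "grip": 0.7}
    - {"offset": [-0.04, 0.028, 0], "rotation": [0, 0, 0], "grip": 0.7}
    - {"offset": [-0.04, 0.028, 0], "rotation": [0, 0, 0], "grip": 0.7}
    - {"offset": [-0.04, 0.028, 0], "rotation": [0, 0, 0], "grip": 0.7}

```text
clock: 16.32
ee_pos: [0.583, -0.0258, 0.0036]
tcp_rot: [[0.818, -0.576, -0.0], [-0.576, -0.818, -0.0], [-0.0, 0.0, -1.0]]
force: [2.3, -2.2, 0.8]
width: 0.0799
```

Emit:
drive_tool:
  steps:
    - {"offset": [-0.01, 0.007, 0], "rotation": [0, 0, 0], "grip": 0.7}
    - {"offset": [-0.02, 0.014, 0], "rotation": [0, 0, 0], "grip": 0.7}
    - {"offset": [-0.03, 0.021, 0], "rotation": [0, 0, 0], "grip": 0.7}
    - {"offset": [-0.04, 0.028, 0], "rotation": [0, 0, 0], "grip": 0.7}
    - {"offset": [-0.04, 0.028, 0], "rotation": [0, 0, 0], "grip": 0.7}
    - {"offset": [-0.04, 0.028, 0], "rotation": [0, 0, 0], "grip": 0.7}
    - {"offset": [-0.04, 0.028, 0], "rotation": [0, 0, 0], "grip": 0.7}
    - {"offset": [-0.04, 0.028, 0], "rotation": [0, 0, 0], "grip": 0.7}

```text
clock: 16.98
ee_pos: [0.5827, -0.0254, 0.0038]
tcp_rot: [[0.818, -0.576, 0.001], [-0.576, -0.818, -0.0], [0.001, -0.001, -1.0]]
force: [6.6, -4.3, -3.3]
width: 0.0796
```

```bash
python3 st2.py
```

```text
t 17.1333 pos [ 0.5827 -0.0254  0.0038] F [ 5.91 -4.72 -3.22] Fplate x,y 7.55 -0.46 w 0.0798 ang -35.16
```

x face bears (about 7.5 N total). Next I'll feel in plate -y for the second notch face.

Emit:
drive_tool:
  steps:
    - {"offset": [-0.005, -0.007, 0], "rotation": [0, 0, 0], "grip": 0.7}
    - {"offset": [-0.01, -0.014, 0], "rotation": [0, 0, 0], "grip": 0.7}
    - {"offset": [-0.015, -0.02, 0], "rotation": [0, 0, 0], "grip": 0.7}
    - {"offset": [-0.02, -0.027, 0], "rotation": [0, 0, 0], "grip": 0.7}
    - {"offset": [-0.025, -0.034, 0], "rotation": [0, 0, 0], "grip": 0.7}
    - {"offset": [-0.03, -0.04, 0], "rotation": [0, 0, 0], "grip": 0.7}
    - {"offset": [-0.03, -0.04, 0], "rotation": [0, 0, 0], "grip": 0.7}
    - {"offset": [-0.03, -0.04, 0], "rotation": [0, 0, 0], "grip": 0.7}

```text
clock: 17.8
ee_pos: [0.5826, -0.0256, 0.0041]
tcp_rot: [[0.818, -0.576, 0.003], [-0.576, -0.818, 0.001], [0.002, -0.002, -1.0]]
force: [8.6, -0.5, -3.6]
width: 0.08
```

```bash
python3 st2.py;python3 - <<'E'
from plant import env
from h import *
f=env.grab_frame('top');g=f['image'][185:275,280:370,::-1]
f2=env.grab_frame('scene');k=f2['image'][150:240,210:320,::-1]
cv2.imwrite('pics/n2.png',np.clip(1.4*np.hstack([cv2.resize(a,None,fx=4,fy=4,interpolation=cv2.INTER_CUBIC) for a in(g,k)]).astype(float),0,255).astype(np.uint8))
# estimate: plate pose from tcp lateral, +y edge
p=[0.58612,-0.0248,-.6155]
print(w2p(f,[.5012,-.0058,.05])-(280,185))
E
```

```text
t 17.95 pos [ 0.5826 -0.0256  0.0041] F [ 8.81 -0.36 -3.63] Fplate x,y 7.41 4.77 w 0.0801 ang -35.15
[[42.00259553 67.99928677]]
```

Emit:
drive_tool:
  steps:
    - {"offset": [-0.005, -0.007, 0], "rotation": [0, 0, 0], "grip": 0.7}
    - {"offset": [-0.01, -0.014, 0], "rotation": [0, 0, 0], "grip": 0.7}
    - {"offset": [-0.015, -0.02, 0], "rotation": [0, 0, 0], "grip": 0.7}
    - {"offset": [-0.02, -0.027, 0], "rotation": [0, 0, 0], "grip": 0.7}
    - {"offset": [-0.02, -0.027, 0], "rotation": [0, 0, 0], "grip": 0.7}
    - {"offset": [-0.02, -0.027, 0], "rotation": [0, 0, 0], "grip": 0.7}
    - {"offset": [-0.02, -0.027, 0], "rotation": [0, 0, 0], "grip": 0.7}
    - {"offset": [-0.02, -0.027, 0], "rotation": [0, 0, 0], "grip": 0.7}

```text
clock: 18.72
ee_pos: [0.5822, -0.0262, 0.0041]
tcp_rot: [[0.818, -0.576, 0.003], [-0.576, -0.818, 0.001], [0.002, -0.003, -1.0]]
force: [10.2, 0.8, -4.0]
width: 0.08
```

```bash
python3 st2.py
```

```text
t 18.8667 pos [ 0.5822 -0.0262  0.0041] F [ 9.85  0.44 -3.85] Fplate x,y 7.8 6.02 w 0.0798 ang -35.15
```

View pics/n2.png

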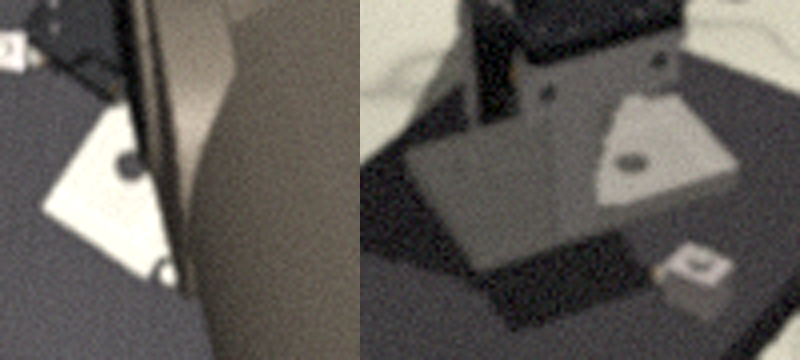

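The notch is around the dowel: dowel at (168,272) in the left half, with a thin dark gap left on the plate's y side. I'll keep closing it.

Emit:
drive_tool:
  steps:
    - {"offset": [-0.005, -0.007, 0], "rotation": [0, 0, 0], "grip": 0.7}
    - {"offset": [-0.01, -0.014, 0], "rotation": [0, 0, 0], "grip": 0.7}
    - {"offset": [-0.015, -0.02, 0], "rotation": [0, 0, 0], "grip": 0.7}
    - {"offset": [-0.02, -0.027, 0], "rotation": [0, 0, 0], "grip": 0.7}
    - {"offset": [-0.02, -0.027, 0], "rotation": [0, 0, 0], "grip": 0.7}
    - {"offset": [-0.02, -0.027, 0], "rotation": [0, 0, 0], "grip": 0.7}
    - {"offset": [-0.02, -0.027, 0], "rotation": [0, 0, 0], "grip": 0.7}
    - {"offset": [-0.02, -0.027, 0], "rotation": [0, 0, 0], "grip": 0.7}

```text
clock: 19.53
ee_pos: [0.5817, -0.0271, 0.0042]
tcp_rot: [[0.818, -0.576, 0.003], [-0.576, -0.818, 0.001], [0.002, -0.003, -1.0]]
force: [8.4, 0.8, -3.8]
width: 0.0799
```

Emit:
drive_tool:
  steps:
    - {"offset": [-0.005, -0.007, 0], "rotation": [0, 0, 0], "grip": 0.7}
    - {"offset": [-0.01, -0.014, 0], "rotation": [0, 0, 0], "grip": 0.7}
    - {"offset": [-0.015, -0.02, 0], "rotation": [0, 0, 0], "grip": 0.7}
    - {"offset": [-0.02, -0.027, 0], "rotation": [0, 0, 0], "grip": 0.7}
    - {"offset": [-0.02, -0.027, 0], "rotation": [0, 0, 0], "grip": 0.7}
    - {"offset": [-0.02, -0.027, 0], "rotation": [0, 0, 0], "grip": 0.7}
    - {"offset": [-0.02, -0.027, 0], "rotation": [0, 0, 0], "grip": 0.7}
    - {"offset": [-0.02, -0.027, 0], "rotation": [0, 0, 0], "grip": 0.7}

```text
clock: 20.2
ee_pos: [0.5811, -0.0278, 0.0042]
tcp_rot: [[0.818, -0.576, 0.003], [-0.576, -0.818, 0.001], [0.002, -0.003, -1.0]]
force: [10.1, -0.1, -3.1]
width: 0.0799
```

```bash
python3 st2.py
```

```text
t 20.35 pos [ 0.5811 -0.0278  0.0042] F [10.1   0.74 -3.63] Fplate x,y 7.82 6.42 w 0.08 ang -35.15
```

Emit:
drive_tool:
  steps:
    - {"offset": [-0.005, -0.007, 0], "rotation": [0, 0, 0], "grip": 0.7}
    - {"offset": [-0.01, -0.014, 0], "rotation": [0, 0, 0], "grip": 0.7}
    - {"offset": [-0.015, -0.02, 0], "rotation": [0, 0, 0], "grip": 0.7}
    - {"offset": [-0.02, -0.027, 0], "rotation": [0, 0, 0], "grip": 0.7}
    - {"offset": [-0.02, -0.027, 0], "rotation": [0, 0, 0], "grip": 0.7}
    - {"offset": [-0.02, -0.027, 0], "rotation": [0, 0, 0], "grip": 0.7}
    - {"offset": [-0.02, -0.027, 0], "rotation": [0, 0, 0], "grip": 0.7}
    - {"offset": [-0.02, -0.027, 0], "rotation": [0, 0, 0], "grip": 0.7}

```text
clock: 21.02
ee_pos: [0.581, -0.0281, 0.0043]
tcp_rot: [[0.818, -0.576, 0.004], [-0.576, -0.818, 0.001], [0.003, -0.004, -1.0]]
force: [11.3, 3.1, -4.3]
width: 0.0799
```

```bash
python3 st2.py
```

```text
t 21.1667 pos [ 0.581  -0.0281  0.0043] F [11.4   2.92 -4.02] Fplate x,y 7.63 8.93 w 0.0793 ang -35.14
```

Both notch faces bear, and the position agrees with the camera estimate to about 1 mm. I'll unload, open and lift.

Emit:
drive_tool:
  steps:
    - {"offset": [0.03, 0.008, 0], "rotation": [0, 0, 0], "grip": 0.7}
    - {"offset": [0.06, 0.016, 0], "rotation": [0, 0, 0], "grip": 0.7}
    - {"offset": [0.09, 0.025, 0], "rotation": [0, 0, 0], "grip": 0.7}
    - {"offset": [0.09, 0.025, 0], "rotation": [0, 0, 0], "grip": 0.9}
    - {"offset": [0.09, 0.025, 0], "rotation": [0, 0, 0], "grip": 0.95}
    - {"offset": [0.09, 0.025, 0], "rotation": [0, 0, 0], "grip": 1}
    - {"offset": [0.09, 0.025, 0], "rotation": [0, 0, 0], "grip": 1}
    - {"offset": [0.09, 0.025, 0], "rotation": [0, 0, 0], "grip": 1}

```text
clock: 21.83
ee_pos: [0.5811, -0.0286, 0.0036]
tcp_rot: [[0.818, -0.576, -0.0], [-0.576, -0.818, 0.0], [-0.0, 0.0, -1.0]]
force: [0.2, 1.5, 0.5]
width: 0.0939
```

Emit:
drive_tool:
  steps:
    - {"offset": [0, 0, 0.2], "rotation": [0, 0, 0], "grip": 1}
    - {"offset": [0, 0, 0.5], "rotation": [0, 0, 0], "grip": 1}
    - {"offset": [0, 0, 1], "rotation": [0, 0, 0], "grip": 1}
    - {"offset": [0, 0, 1.3], "rotation": [0, 0, 0], "grip": 0.5}
    - {"offset": [0, 0, 1.5], "rotation": [0, 0, 0], "grip": 0}
    - {"offset": [0, 0, 1.5], "rotation": [0, 0, 0], "grip": 0}
    - {"offset": [0, 0, 1.5], "rotation": [0, 0, 0], "grip": 0}
    - {"offset": [0, 0, 1.5], "rotation": [0, 0, 0], "grip": 0}

```text
clock: 22.5
ee_pos: [0.581, -0.0285, 0.0483]
tcp_rot: [[0.818, -0.576, -0.0], [-0.576, -0.818, 0.0], [-0.0, 0.0, -1.0]]
force: [0.3, 1.0, 0.2]
width: 0.0638
```

```bash
python3 st2.py
python3 - <<'E'
from plant import env
from h import *
t=env.sense()['ee_pos'];D=np.array([.5012,-.0058])
q=pl([*D,np.radians(-35.15)],[.147,.053])[0]; print(q,(q-t[:2])/.03,t[2])
E
```

```text
t 22.65 pos [ 0.5809 -0.0286  0.0481] F [ 0.06  0.28 -0.  ] Fplate x,y -0.11 0.26 w 0.0518 ang -35.15
[ 0.65190731 -0.04709537] [ 2.3661888  -0.61794439] 0.0481036279608946
```

Emit:
drive_tool:
  steps:
    - {"offset": [0.4, -0.1, 0], "rotation": [0, 0, 0], "grip": 0}
    - {"offset": [0.9, -0.23, 0], "rotation": [0, 0, 0], "grip": 0}
    - {"offset": [1.4, -0.36, 0], "rotation": [0, 0, 0], "grip": 0}
    - {"offset": [1.9, -0.49, 0], "rotation": [0, 0, 0], "grip": 0}
    - {"offset": [2.2, -0.57, 0], "rotation": [0, 0, 0], "grip": 0}
    - {"offset": [2.36, -0.62, 0], "rotation": [0, 0, 0], "grip": 0}
    - {"offset": [2.36, -0.62, 0], "rotation": [0, 0, 0], "grip": 0}
    - {"offset": [2.36, -0.62, 0], "rotation": [0, 0, 0], "grip": 0}

```text
clock: 23.32
ee_pos: [0.6514, -0.0471, 0.0483]
tcp_rot: [[0.818, -0.576, -0.001], [-0.576, -0.818, 0.0], [-0.001, 0.0, -1.0]]
force: [-0.7, 0.3, -0.4]
width: 0.0011
```

Emit:
drive_tool:
  steps:
    - {"offset": [0, 0, -0.2], "rotation": [0, 0, 0], "grip": 0}
    - {"offset": [0, 0, -0.5], "rotation": [0, 0, 0], "grip": 0}
    - {"offset": [0, 0, -0.8], "rotation": [0, 0, 0], "grip": 0}
    - {"offset": [0, 0, -1.1], "rotation": [0, 0, 0], "grip": 0}
    - {"offset": [0, 0, -1.3], "rotation": [0, 0, 0], "grip": 0}
    - {"offset": [0, 0, -1.42], "rotation": [0, 0, 0], "grip": 0}
    - {"offset": [0, 0, -1.48], "rotation": [0, 0, 0], "grip": 0}
    - {"offset": [0, 0, -1.48], "rotation": [0, 0, 0], "grip": 0}

```text
clock: 23.98
ee_pos: [0.6519, -0.0471, 0.0038]
tcp_rot: [[0.818, -0.576, -0.0], [-0.576, -0.818, 0.0], [-0.0, 0.0, -1.0]]
force: [-0.1, 0.6, -0.2]
width: 0.0006
```

```bash
python3 st2.py
python3 - <<'E'
from plant import env
from h import *
f=env.grab_frame('top');g=f['image'][130:275,250:370,::-1]
f2=env.grab_frame('scene');k=f2['image'][150:270,190:310,::-1]
cv2.imwrite('pics/n3.png',np.clip(1.6*np.hstack([cv2.resize(a,(400,480),interpolation=cv2.INTER_CUBIC) for a in(g,k)]).astype(float),0,255).astype(np.uint8))
E
```

```text
t 24.1333 pos [ 0.6524 -0.0472  0.0046] F [-0.32 -0.44 -0.09] Fplate x,y -0.01 -0.54 w 0.0005 ang -35.15
```

Emit:
drive_tool:
  steps:
    - {"offset": [-0.06, 0.04, 0], "rotation": [0, 0, 0], "grip": 0}
    - {"offset": [-0.12, 0.08, 0], "rotation": [0, 0, 0], "grip": 0}
    - {"offset": [-0.18, 0.12, 0], "rotation": [0, 0, 0], "grip": 0}
    - {"offset": [-0.24, 0.16, 0], "rotation": [0, 0, 0], "grip": 0}
    - {"offset": [-0.3, 0.2, 0], "rotation": [0, 0, 0], "grip": 0}
    - {"offset": [-0.31, 0.22, 0], "rotation": [0, 0, 0], "grip": 0}
    - {"offset": [-0.32, 0.22, 0], "rotation": [0, 0, 0], "grip": 0}
    - {"offset": [-0.32, 0.22, 0], "rotation": [0, 0, 0], "grip": 0}

```text
clock: 24.9
ee_pos: [0.6425, -0.0405, 0.0043]
tcp_rot: [[0.818, -0.576, 0.0], [-0.576, -0.818, 0.0], [0.0, -0.0, -1.0]]
force: [-0.5, -0.0, 0.6]
width: 0.0005
```

Emit:
drive_tool:
  steps:
    - {"offset": [-0.01, 0.007, 0], "rotation": [0, 0, 0], "grip": 0}
    - {"offset": [-0.02, 0.014, 0], "rotation": [0, 0, 0], "grip": 0}
    - {"offset": [-0.03, 0.021, 0], "rotation": [0, 0, 0], "grip": 0}
    - {"offset": [-0.04, 0.028, 0], "rotation": [0, 0, 0], "grip": 0}
    - {"offset": [-0.05, 0.035, 0], "rotation": [0, 0, 0], "grip": 0}
    - {"offset": [-0.05, 0.035, 0], "rotation": [0, 0, 0], "grip": 0}
    - {"offset": [-0.05, 0.035, 0], "rotation": [0, 0, 0], "grip": 0}
    - {"offset": [-0.05, 0.035, 0], "rotation": [0, 0, 0], "grip": 0}

```text
clock: 25.57
ee_pos: [0.641, -0.0395, 0.0043]
tcp_rot: [[0.818, -0.576, 0.0], [-0.576, -0.818, 0.0], [0.0, -0.0, -1.0]]
force: [0.1, -0.7, 0.2]
width: 0.0006
```

```bash
python3 st2.py
```

```text
t 25.7167 pos [ 0.641  -0.0396  0.0043] F [-0.21 -0.66 -0.29] Fplate x,y 0.21 -0.66 w 0.0006 ang -35.15
```

Emit:
drive_tool:
  steps:
    - {"offset": [-0.01, 0.007, 0], "rotation": [0, 0, 0], "grip": 0}
    - {"offset": [-0.02, 0.014, 0], "rotation": [0, 0, 0], "grip": 0}
    - {"offset": [-0.03, 0.021, 0], "rotation": [0, 0, 0], "grip": 0}
    - {"offset": [-0.04, 0.028, 0], "rotation": [0, 0, 0], "grip": 0}
    - {"offset": [-0.05, 0.035, 0], "rotation": [0, 0, 0], "grip": 0}
    - {"offset": [-0.05, 0.035, 0], "rotation": [0, 0, 0], "grip": 0}
    - {"offset": [-0.05, 0.035, 0], "rotation": [0, 0, 0], "grip": 0}
    - {"offset": [-0.05, 0.035, 0], "rotation": [0, 0, 0], "grip": 0}

```text
clock: 26.38
ee_pos: [0.6395, -0.0385, 0.0043]
tcp_rot: [[0.818, -0.576, 0.0], [-0.576, -0.818, 0.0], [0.0, -0.0, -1.0]]
force: [0.3, -0.6, -1.0]
width: 0.0003
```

Emit:
drive_tool:
  steps:
    - {"offset": [-0.01, 0.007, 0], "rotation": [0, 0, 0], "grip": 0}
    - {"offset": [-0.02, 0.014, 0], "rotation": [0, 0, 0], "grip": 0}
    - {"offset": [-0.03, 0.021, 0], "rotation": [0, 0, 0], "grip": 0}
    - {"offset": [-0.04, 0.028, 0], "rotation": [0, 0, 0], "grip": 0}
    - {"offset": [-0.05, 0.035, 0], "rotation": [0, 0, 0], "grip": 0}
    - {"offset": [-0.05, 0.035, 0], "rotation": [0, 0, 0], "grip": 0}
    - {"offset": [-0.05, 0.035, 0], "rotation": [0, 0, 0], "grip": 0}
    - {"offset": [-0.05, 0.035, 0], "rotation": [0, 0, 0], "grip": 0}

```text
clock: 27.05
ee_pos: [0.6393, -0.0376, 0.0047]
tcp_rot: [[0.818, -0.576, 0.002], [-0.576, -0.818, -0.0], [0.002, -0.001, -1.0]]
force: [6.5, -0.5, -2.6]
width: 0.0007
```

```bash
python3 st2.py
```

```text
t 27.2 pos [ 0.6393 -0.0376  0.0047] F [ 6.83 -1.25 -2.08] Fplate x,y 6.3 2.91 w 0.0005 ang -35.16
```

Contact is felt (about 6 N). I'll follow the arc about the dowel, 5° per call, turning the tool with the plate.

Emit:
drive_tool:
  steps:
    - {"offset": [0.01, 0.05, 0], "rotation": [0, 0, 0.125], "grip": 0}
    - {"offset": [0.021, 0.1, 0], "rotation": [0, 0, 0.25], "grip": 0}
    - {"offset": [0.031, 0.15, 0], "rotation": [0, 0, 0.375], "grip": 0}
    - {"offset": [0.041, 0.2, 0], "rotation": [0, 0, 0.5], "grip": 0}
    - {"offset": [0.05, 0.25, 0], "rotation": [0, 0, 0.625], "grip": 0}
    - {"offset": [0.059, 0.3, 0], "rotation": [0, 0, 0.75], "grip": 0}
    - {"offset": [0.067, 0.35, 0], "rotation": [0, 0, 0.875], "grip": 0}
    - {"offset": [0.075, 0.4, 0], "rotation": [0, 0, 1], "grip": 0}

```text
clock: 27.87
ee_pos: [0.6415, -0.0255, 0.0047]
tcp_rot: [[0.865, -0.502, 0.002], [-0.502, -0.865, 0.0], [0.002, -0.001, -1.0]]
force: [6.5, -1.1, -2.8]
width: 0.0003
```

```bash
cat >> st2.py <<'E'
D=np.array([.5012,-.0058]); r=s['ee_pos'][:2]-D
print('tcp rel dowel in tool axes',(r@x[:2]).round(4),(r@y[:2]).round(4))
c,sn=np.cos(np.radians(5)),np.sin(np.radians(5)); print('5deg delta units',((np.array([[c,-sn],[sn,c]])@r-r)/.03).round(3))
E
python3 st2.py
```

```text
t 28.0167 pos [ 0.6414 -0.0253  0.0046] F [ 6.38 -1.25 -2.68] Fplate x,y 6.14 2.12 w 0.0003 ang -30.14
tcp rel dowel in tool axes 0.1311 0.0536
5deg delta units [0.039 0.41 ]
```

Emit:
drive_tool:
  steps:
    - {"offset": [0.007, 0.05, 0], "rotation": [0, 0, 0.125], "grip": 0}
    - {"offset": [0.013, 0.101, 0], "rotation": [0, 0, 0.25], "grip": 0}
    - {"offset": [0.018, 0.152, 0], "rotation": [0, 0, 0.375], "grip": 0}
    - {"offset": [0.023, 0.203, 0], "rotation": [0, 0, 0.5], "grip": 0}
    - {"offset": [0.028, 0.254, 0], "rotation": [0, 0, 0.625], "grip": 0}
    - {"offset": [0.032, 0.305, 0], "rotation": [0, 0, 0.75], "grip": 0}
    - {"offset": [0.036, 0.355, 0], "rotation": [0, 0, 0.875], "grip": 0}
    - {"offset": [0.039, 0.406, 0], "rotation": [0, 0, 1], "grip": 0}

```text
clock: 28.68
ee_pos: [0.6426, -0.0131, 0.0046]
tcp_rot: [[0.905, -0.425, 0.002], [-0.425, -0.905, 0.0], [0.002, -0.001, -1.0]]
force: [6.0, -1.2, -2.2]
width: 0.0003
```

Emit:
drive_tool:
  steps:
    - {"offset": [0.002, 0.05, 0], "rotation": [0, 0, 0.125], "grip": 0}
    - {"offset": [0.004, 0.101, 0], "rotation": [0, 0, 0.25], "grip": 0}
    - {"offset": [0.005, 0.152, 0], "rotation": [0, 0, 0.375], "grip": 0}
    - {"offset": [0.006, 0.204, 0], "rotation": [0, 0, 0.5], "grip": 0}
    - {"offset": [0.006, 0.255, 0], "rotation": [0, 0, 0.625], "grip": 0}
    - {"offset": [0.006, 0.306, 0], "rotation": [0, 0, 0.75], "grip": 0}
    - {"offset": [0.005, 0.357, 0], "rotation": [0, 0, 0.875], "grip": 0}
    - {"offset": [0.004, 0.408, 0], "rotation": [0, 0, 1], "grip": 0}

```text
clock: 29.35
ee_pos: [0.6426, -0.0007, 0.0046]
tcp_rot: [[0.939, -0.344, 0.002], [-0.344, -0.939, 0.0], [0.002, -0.001, -1.0]]
force: [5.1, -0.2, -1.9]
width: 0.0004
```

```bash
python3 st2.py
python3 - <<'E'
from plant import env
from h import *
f=env.grab_frame('top');a=np.radians(-20.14);D=np.array([.5012,-.0058])
c=pl([*D,a],[.057,.028])[0];print(c)
b=((f['image'].astype(int).sum(2)>330)*255).astype(np.uint8)
f2=env.grab_frame('scene');k=f2['image'][150:270,190:310,::-1].copy()
g=f['image'][130:275,250:370,::-1]
cv2.imwrite('pics/n4.png',np.clip(1.6*np.hstack([cv2.resize(q,(400,480),interpolation=cv2.INTER_CUBIC) for q in(g,k)]).astype(float),0,255).astype(np.uint8))
E
```

```text
t 29.5 pos [ 0.6426 -0.0007  0.0046] F [ 5.73  0.03 -2.21] Fplate x,y 5.36 2.0 w 0.0001 ang -20.13
tcp rel dowel in tool axes 0.131 0.0535
5deg delta units [-0.033  0.41 ]
[0.56435551 0.00086195]
```

Emit:
drive_tool:
  steps:
    - {"offset": [-0.004, 0.05, 0], "rotation": [0, 0, 0.125], "grip": 0}
    - {"offset": [-0.007, 0.101, 0], "rotation": [0, 0, 0.25], "grip": 0}
    - {"offset": [-0.011, 0.152, 0], "rotation": [0, 0, 0.375], "grip": 0}
    - {"offset": [-0.015, 0.204, 0], "rotation": [0, 0, 0.5], "grip": 0}
    - {"offset": [-0.02, 0.255, 0], "rotation": [0, 0, 0.625], "grip": 0}
    - {"offset": [-0.026, 0.306, 0], "rotation": [0, 0, 0.75], "grip": 0}
    - {"offset": [-0.032, 0.357, 0], "rotation": [0, 0, 0.875], "grip": 0}
    - {"offset": [-0.039, 0.407, 0], "rotation": [0, 0, 1], "grip": 0}

```text
clock: 30.27
ee_pos: [0.6416, 0.0116, 0.0047]
tcp_rot: [[0.965, -0.261, 0.002], [-0.261, -0.965, 0.0], [0.002, -0.001, -1.0]]
force: [6.2, 1.2, -2.7]
width: 0.0005
```

Emit:
drive_tool:
  steps:
    - {"offset": [-0.007, 0.05, 0], "rotation": [0, 0, 0.125], "grip": 0}
    - {"offset": [-0.014, 0.101, 0], "rotation": [0, 0, 0.25], "grip": 0}
    - {"offset": [-0.021, 0.152, 0], "rotation": [0, 0, 0.375], "grip": 0}
    - {"offset": [-0.03, 0.202, 0], "rotation": [0, 0, 0.5], "grip": 0}
    - {"offset": [-0.04, 0.253, 0], "rotation": [0, 0, 0.625], "grip": 0}
    - {"offset": [-0.05, 0.303, 0], "rotation": [0, 0, 0.75], "grip": 0}
    - {"offset": [-0.06, 0.353, 0], "rotation": [0, 0, 0.875], "grip": 0}
    - {"offset": [-0.072, 0.403, 0], "rotation": [0, 0, 1], "grip": 0}

```text
clock: 30.93
ee_pos: [0.6395, 0.0239, 0.0047]
tcp_rot: [[0.984, -0.176, 0.002], [-0.176, -0.984, 0.001], [0.002, -0.001, -1.0]]
force: [6.1, 0.9, -2.6]
width: -0.0
```

```bash
python3 st2.py
python3 - <<'E'
from plant import env
from h import *
f=env.grab_frame('top')
f2=env.grab_frame('scene');k=f2['image'][150:270,190:310,::-1].copy()
g=f['image'][130:275,250:370,::-1]
cv2.imwrite('pics/n5.png',np.clip(1.6*np.hstack([cv2.resize(q,(400,480),interpolation=cv2.INTER_CUBIC) for q in(g,k)]).astype(float),0,255).astype(np.uint8))
E
```

```text
t 31.0833 pos [0.6395 0.024  0.0047] F [ 6.72  1.34 -2.57] Fplate x,y 6.37 2.5 w 0.0009 ang -10.12
tcp rel dowel in tool axes 0.1309 0.0536
5deg delta units [-0.104  0.398]
```

View pics/n5.png

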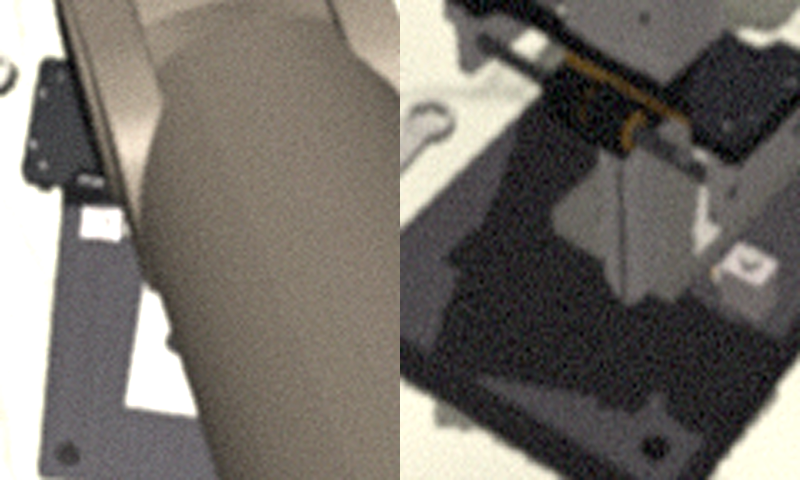

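The plate has turned with a small gap to the screw still showing (stop at (100,222) left half, edge of plate at (135,330)). I'll go on in smaller steps, feeling for the screw.

Emit:
drive_tool:
  steps:
    - {"offset": [-0.005, 0.025, 0], "rotation": [0, 0, 0.0625], "grip": 0}
    - {"offset": [-0.01, 0.05, 0], "rotation": [0, 0, 0.125], "grip": 0}
    - {"offset": [-0.015, 0.075, 0], "rotation": [0, 0, 0.1875], "grip": 0}
    - {"offset": [-0.02, 0.1, 0], "rotation": [0, 0, 0.25], "grip": 0}
    - {"offset": [-0.025, 0.125, 0], "rotation": [0, 0, 0.3125], "grip": 0}
    - {"offset": [-0.031, 0.15, 0], "rotation": [0, 0, 0.375], "grip": 0}
    - {"offset": [-0.037, 0.175, 0], "rotation": [0, 0, 0.4375], "grip": 0}
    - {"offset": [-0.043, 0.2, 0], "rotation": [0, 0, 0.5], "grip": 0}

```text
clock: 31.85
ee_pos: [0.6381, 0.0299, 0.0046]
tcp_rot: [[0.991, -0.133, 0.002], [-0.133, -0.991, 0.001], [0.002, -0.001, -1.0]]
force: [5.6, 2.6, -1.9]
width: 0.0004
```

```bash
python3 st2.py
```

```text
t 32.0 pos [0.638  0.0299 0.0046] F [ 5.97  2.04 -2.15] Fplate x,y 5.64 2.82 w 0.0004 ang -7.63
tcp rel dowel in tool axes 0.1309 0.0535
5deg delta units [-0.121  0.393]
```

Emit:
drive_tool:
  steps:
    - {"offset": [-0.003, 0.01, 0], "rotation": [0, 0, 0.025], "grip": 0}
    - {"offset": [-0.006, 0.02, 0], "rotation": [0, 0, 0.05], "grip": 0}
    - {"offset": [-0.009, 0.03, 0], "rotation": [0, 0, 0.075], "grip": 0}
    - {"offset": [-0.012, 0.04, 0], "rotation": [0, 0, 0.1], "grip": 0}
    - {"offset": [-0.015, 0.05, 0], "rotation": [0, 0, 0.125], "grip": 0}
    - {"offset": [-0.018, 0.06, 0], "rotation": [0, 0, 0.15], "grip": 0}
    - {"offset": [-0.021, 0.07, 0], "rotation": [0, 0, 0.175], "grip": 0}
    - {"offset": [-0.023, 0.08, 0], "rotation": [0, 0, 0.2], "grip": 0}

```text
clock: 32.67
ee_pos: [0.6374, 0.0323, 0.0047]
tcp_rot: [[0.993, -0.115, 0.002], [-0.115, -0.993, 0.001], [0.002, -0.001, -1.0]]
force: [6.4, 1.9, -3.0]
width: 0.0004
```

```bash
python3 st2.py
```

```text
t 32.8167 pos [0.6374 0.0323 0.0047] F [ 6.58  1.78 -2.64] Fplate x,y 6.32 2.52 w 0.0008 ang -6.63
tcp rel dowel in tool axes 0.1309 0.0536
5deg delta units [-0.128  0.391]
```

Emit:
drive_tool:
  steps:
    - {"offset": [-0.003, 0.01, 0], "rotation": [0, 0, 0.025], "grip": 0}
    - {"offset": [-0.006, 0.02, 0], "rotation": [0, 0, 0.05], "grip": 0}
    - {"offset": [-0.009, 0.03, 0], "rotation": [0, 0, 0.075], "grip": 0}
    - {"offset": [-0.012, 0.04, 0], "rotation": [0, 0, 0.1], "grip": 0}
    - {"offset": [-0.015, 0.05, 0], "rotation": [0, 0, 0.125], "grip": 0}
    - {"offset": [-0.019, 0.06, 0], "rotation": [0, 0, 0.15], "grip": 0}
    - {"offset": [-0.022, 0.07, 0], "rotation": [0, 0, 0.175], "grip": 0}
    - {"offset": [-0.025, 0.079, 0], "rotation": [0, 0, 0.2], "grip": 0}

```text
clock: 33.48
ee_pos: [0.6367, 0.0347, 0.0047]
tcp_rot: [[0.995, -0.098, 0.002], [-0.098, -0.995, 0.001], [0.002, -0.001, -1.0]]
force: [7.1, 1.1, -1.8]
width: 0.0004
```

```bash
python3 st2.py
```

```text
t 33.6333 pos [0.6367 0.0347 0.0047] F [ 6.5   1.34 -2.11] Fplate x,y 6.33 1.96 w 0.0006 ang -5.63
tcp rel dowel in tool axes 0.1308 0.0536
5deg delta units [-0.135  0.388]
```

Emit:
drive_tool:
  steps:
    - {"offset": [-0.003, 0.01, 0], "rotation": [0, 0, 0.025], "grip": 0}
    - {"offset": [-0.006, 0.02, 0], "rotation": [0, 0, 0.05], "grip": 0}
    - {"offset": [-0.009, 0.03, 0], "rotation": [0, 0, 0.075], "grip": 0}
    - {"offset": [-0.012, 0.04, 0], "rotation": [0, 0, 0.1], "grip": 0}
    - {"offset": [-0.015, 0.05, 0], "rotation": [0, 0, 0.125], "grip": 0}
    - {"offset": [-0.019, 0.06, 0], "rotation": [0, 0, 0.15], "grip": 0}
    - {"offset": [-0.022, 0.07, 0], "rotation": [0, 0, 0.175], "grip": 0}
    - {"offset": [-0.026, 0.079, 0], "rotation": [0, 0, 0.2], "grip": 0}

```text
clock: 34.3
ee_pos: [0.6359, 0.0371, 0.0047]
tcp_rot: [[0.997, -0.081, 0.002], [-0.081, -0.997, 0.001], [0.002, -0.001, -1.0]]
force: [6.8, 0.1, -2.1]
width: 0.0006
```

```bash
python3 st2.py
```

```text
t 34.45 pos [0.6359 0.0371 0.0047] F [ 6.86  1.59 -2.13] Fplate x,y 6.71 2.13 w 0.0005 ang -4.63
tcp rel dowel in tool axes 0.1308 0.0536
5deg delta units [-0.142  0.386]
```

Emit:
drive_tool:
  steps:
    - {"offset": [-0.003, 0.01, 0], "rotation": [0, 0, 0.025], "grip": 0}
    - {"offset": [-0.006, 0.02, 0], "rotation": [0, 0, 0.05], "grip": 0}
    - {"offset": [-0.009, 0.03, 0], "rotation": [0, 0, 0.075], "grip": 0}
    - {"offset": [-0.013, 0.04, 0], "rotation": [0, 0, 0.1], "grip": 0}
    - {"offset": [-0.016, 0.05, 0], "rotation": [0, 0, 0.125], "grip": 0}
    - {"offset": [-0.02, 0.06, 0], "rotation": [0, 0, 0.15], "grip": 0}
    - {"offset": [-0.024, 0.07, 0], "rotation": [0, 0, 0.175], "grip": 0}
    - {"offset": [-0.028, 0.078, 0], "rotation": [0, 0, 0.2], "grip": 0}

```text
clock: 35.12
ee_pos: [0.6352, 0.0394, 0.0047]
tcp_rot: [[0.998, -0.063, 0.002], [-0.063, -0.998, 0.001], [0.002, -0.001, -1.0]]
force: [7.6, 0.8, -2.4]
width: 0.0005
```

```bash
python3 st2.py
```

```text
t 35.2667 pos [0.6352 0.0393 0.0047] F [ 7.04  1.4  -2.23] Fplate x,y 6.93 1.84 w 0.0002 ang -3.63
tcp rel dowel in tool axes 0.1309 0.0535
5deg delta units [-0.148  0.384]
```

Emit:
drive_tool:
  steps:
    - {"offset": [-0.003, 0.01, 0], "rotation": [0, 0, 0.025], "grip": 0}
    - {"offset": [-0.006, 0.02, 0], "rotation": [0, 0, 0.05], "grip": 0}
    - {"offset": [-0.009, 0.03, 0], "rotation": [0, 0, 0.075], "grip": 0}
    - {"offset": [-0.013, 0.04, 0], "rotation": [0, 0, 0.1], "grip": 0}
    - {"offset": [-0.016, 0.05, 0], "rotation": [0, 0, 0.125], "grip": 0}
    - {"offset": [-0.02, 0.06, 0], "rotation": [0, 0, 0.15], "grip": 0}
    - {"offset": [-0.024, 0.07, 0], "rotation": [0, 0, 0.175], "grip": 0}
    - {"offset": [-0.028, 0.078, 0], "rotation": [0, 0, 0.2], "grip": 0}

```text
clock: 35.93
ee_pos: [0.6351, 0.0398, 0.0048]
tcp_rot: [[0.999, -0.047, 0.004], [-0.047, -0.999, -0.001], [0.004, 0.001, -1.0]]
force: [11.8, -6.2, -3.7]
width: 0.0003
```

```bash
python3 st2.py
```

```text
t 36.0833 pos [0.6351 0.0397 0.0048] F [11.09 -5.61 -4.26] Fplate x,y 11.33 -5.08 w 0.0008 ang -2.71
tcp rel dowel in tool axes 0.1316 0.0518
5deg delta units [-0.149  0.383]
```

The screw is felt at about -3.2°: force jumped to 11/-5 N and motion stopped. I'll ease off slightly and hold.

Emit:
drive_tool:
  steps:
    - {"offset": [0, -0.01, 0], "rotation": [0, 0, 0], "grip": 0}
    - {"offset": [0, -0.015, 0], "rotation": [0, 0, 0], "grip": 0}
    - {"offset": [0, -0.015, 0], "rotation": [0, 0, 0], "grip": 0}
    - {"offset": [0, -0.015, 0], "rotation": [0, 0, 0], "grip": 0}
    - {"offset": [0, -0.015, 0], "rotation": [0, 0, 0], "grip": 0}
    - {"offset": [0, -0.015, 0], "rotation": [0, 0, 0], "grip": 0}
    - {"offset": [0, -0.015, 0], "rotation": [0, 0, 0], "grip": 0}
    - {"offset": [0, -0.015, 0], "rotation": [0, 0, 0], "grip": 0}

```text
clock: 36.75
ee_pos: [0.6351, 0.0397, 0.0048]
tcp_rot: [[0.999, -0.047, 0.004], [-0.047, -0.999, -0.0], [0.004, 0.0, -1.0]]
force: [10.2, -4.4, -4.8]
width: 0.0002
```

```bash
python3 st2.py
```

```text
t 36.9 pos [0.6351 0.0398 0.0048] F [10.53 -4.22 -4.19] Fplate x,y 10.7 -3.72 w 0.0005 ang -2.69
tcp rel dowel in tool axes 0.1316 0.0518
5deg delta units [-0.149  0.383]
```

Held about 1 s with roughly 11 N. Next is the release: ease the tangential load, then withdraw along plate +x.

Emit:
drive_tool:
  steps:
    - {"offset": [0.01, -0.015, 0], "rotation": [0, 0, 0], "grip": 0}
    - {"offset": [0.02, -0.025, 0], "rotation": [0, 0, 0], "grip": 0}
    - {"offset": [0.035, -0.03, 0], "rotation": [0, 0, 0], "grip": 0}
    - {"offset": [0.05, -0.03, 0], "rotation": [0, 0, 0], "grip": 0}
    - {"offset": [0.07, -0.03, 0], "rotation": [0, 0, 0], "grip": 0}
    - {"offset": [0.1, -0.03, 0], "rotation": [0, 0, 0], "grip": 0}
    - {"offset": [0.15, -0.03, 0], "rotation": [0, 0, 0], "grip": 0}
    - {"offset": [0.2, -0.035, 0], "rotation": [0, 0, 0], "grip": 0}

```text
clock: 37.57
ee_pos: [0.6387, 0.0398, 0.0041]
tcp_rot: [[0.999, -0.046, -0.001], [-0.046, -0.999, 0.0], [-0.001, -0.0, -1.0]]
force: [0.3, 1.2, 0.2]
width: 0.0003
```

Emit:
drive_tool:
  steps:
    - {"offset": [0.1, 0, 0], "rotation": [0, 0, 0], "grip": 0}
    - {"offset": [0.3, -0.01, 0], "rotation": [0, 0, 0], "grip": 0}
    - {"offset": [0.4, -0.02, 0.2], "rotation": [0, 0, 0], "grip": 0}
    - {"offset": [0.4, -0.02, 0.8], "rotation": [0, 0, 0], "grip": 0}
    - {"offset": [0.4, -0.02, 1.6], "rotation": [0, 0, 0], "grip": 0}
    - {"offset": [0.4, -0.02, 2.6], "rotation": [0, 0, 0], "grip": 0}
    - {"offset": [0.4, -0.02, 3.6], "rotation": [0, 0, 0], "grip": 0}
    - {"offset": [0.4, -0.02, 4.5], "rotation": [0, 0, 0], "grip": 0}

```text
clock: 38.23
ee_pos: [0.6514, 0.0391, 0.1416]
tcp_rot: [[0.999, -0.046, 0.001], [-0.046, -0.999, 0.0], [0.001, -0.0, -1.0]]
force: [0.6, -0.2, 0.7]
width: 0.0005
```

Emit:
drive_tool:
  steps:
    - {"offset": [0, -1, 0.5], "rotation": [0, 0, 0], "grip": 0}
    - {"offset": [0, -2, 0.5], "rotation": [0, 0, 0], "grip": 0}
    - {"offset": [0, -3, 0.5], "rotation": [0, 0, 0], "grip": 0}
    - {"offset": [0, -4, 0.5], "rotation": [0, 0, 0], "grip": 0}
    - {"offset": [0, -5, 0.5], "rotation": [0, 0, 0], "grip": 0}
    - {"offset": [0, -6, 0.5], "rotation": [0, 0, 0], "grip": 0}
    - {"offset": [0, -7, 0.5], "rotation": [0, 0, 0], "grip": 0}
    - {"offset": [0, -8, 0.5], "rotation": [0, 0, 0], "grip": 0}

```text
clock: 38.9
ee_pos: [0.6511, -0.2025, 0.1549]
tcp_rot: [[0.999, -0.046, 0.0], [-0.046, -0.999, 0.0], [0.0, -0.0, -1.0]]
force: [0.4, 0.3, 0.5]
width: 0.0006
```

Run:
```python
from plant import env
from h import *
s=env.sense();print(s['clock'],s['ee_pos'],s['force'])
f=env.grab_frame('top');cv2.imwrite('pics/end.png',f['image'][:,:,::-1])
D=np.array([.5012,-.0058]);a=np.radians(-3.2);g=[*pl([*D,a],[.057,.028])[0],a]
p,e=fitplate(f,g);ns=pl(p,[-.057,-.028])[0]
print('fit',p,np.degrees(p[2]),e,'seat-D',(ns-D)*1e3)
for l in('dowel','stop','piston','spanner','socket'): print(l,[(r['score'],r['extent']) for r in env.spot_in(f,l)[:1]])
# reference from first top picture, same fit bias on the dowel blob: brightest near dowel
t=w2p(f,[.5012,-.0058,.05])[0];print('dowel px',t)
S=p2w(f,[[(330-1)/3+180,(237-1)/3+120]],.036)[0][:2];print('tip in plate frame mm',((S-p[:2])@R(p[2]))*1e3)
```

```text
38.9 [ 0.65107454 -0.20253438  0.15486999] [0.38046987 0.32489088 0.50800004]
fit [ 0.55953974  0.01954141 -0.03732996] -2.13884925721334 2.7106667047699857 seat-D [ 0.3344566  -0.51176452]
dowel []
stop []
piston [(0.65, [204.7, 220.5, 37.4, 35.4])]
spanner [(0.68, [288.6, 191.3, 42.8, 63.5])]
socket []
dowel px [322.00259553 252.99928677]
tip in plate frame mm [50.09735931 38.97831443]
```

Run:
```python
from plant import env
from h import *
f=env.grab_frame('top');im=f['image'].copy();D=np.array([.5012,-.0058])
for w,r in(([*D,.05],5),([.611,.0566,.036],6),([.612,.0752,.052],9)):
    u=w2p(f,w)[0]; cv2.circle(im,tuple(int(v) for v in u.round()),r,(40,40,40),-1)
f2=dict(f);f2['image']=im
g=[.5595,.0195,-.05]
gray=cv2.cvtColor(im,cv2.COLOR_RGB2GRAY)
for thr in(85,95,110):
    p,e=fitplate(f2,g,thr=thr);ns=pl(p,[-.057,-.028])[0];print(thr,p,np.degrees(p[2]),e,(ns-D)*1e3)
S=np.array([.611,.0566]);print(((S-p[:2])@R(p[2]))*1e3)
f3=env.grab_frame('scene')
for l in('piston','spanner','socket'): print(l,[(r['score'],r['extent']) for r in env.spot_in(f3,l)[:1]])
```

```text
85 [ 0.56037369  0.01881995 -0.0766218 ] -4.390105521645959 2.7201311128341708 [0.19761662 1.06527584]
95 [ 0.56011821  0.01892184 -0.06940594] -3.9766671486906384 2.6404777016272054 [0.1136383  0.74221811]
110 [ 0.55961695  0.01906067 -0.05935061] -3.4005394708827734 2.7029119346963415 [-0.14352805  0.29097423]
[49.06590227 40.52105381]
piston [(0.69, [351.7, 197.3, 47.8, 48.1])]
spanner [(0.56, [143.5, 173.5, 66.7, 59.1])]
socket [(0.96, [297.1, 272.9, 17.3, 27.2])]
```

```bash
python3 -c "
from plant import env
print(env.sense()['clock'],env.close_job())"
```

```text
the job is handed in; nothing more can be done
39.45 None
```

I handed the job in at 39.5 s with the plate left against both the dowel and the stop screw. The job reports no verdict, and the final contact was judged from the forces felt and a last camera fit.

**What I did**
- **Fingertip height:** my first grip attempt closed above the plate without touching it. The fingertips sit about 31 mm higher than the reported tool position. I measured this by touching the fixture (one probe pressed with up to about 58 N vertically) and corrected for it.
- **Seating the notch:** I gripped the plate lightly across its width (8 N) and slid it. Both notch faces were felt against the dowel at about 7.6 N in x and 8.9 N in y (wrist forces, friction included). The plate was still turned about 30° from the fixture.
- **Turning onto the screw:** with shut fingers on the short face about 15 mm from the corner, I followed the arc until the screw was felt, at about +2° to the fixture.
- **Leaning and release:** I leaned with 11–12 N for about 1 s, then eased the load off and withdrew. I estimate the stop carried about 8–10 N and the dowel about 12 N; neither was measured directly.

**Last checks**
- **Dowel:** a camera fit put the notch seat 0.3 to 1.1 mm from the dowel, depending on the brightness threshold. The limit is 2.5 mm.
- **Screw:** the screw tip, located in the first picture, lies about 40.5 mm from the plate's centre line. The plate's edge is at 40 mm, so it is within the sprung tip's play.
- **Bystanders:** the piston, spanner and socket all appear unmoved in the scene camera.

**Weak points in those checks**
- The final plate fit was rough (2.7 mm residual).
- The top camera could not find the socket, and its spanner detection was false.
- I had no picture views left to confirm the end state by eye.

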